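Stir the valve balls loose and lock the feeder panel

TASK

The valve balls have packed up in the feeder bowl: take the stirrer from its fork, put its foot down in the lane beside the outlet chute and sweep the balls round the hub two full turns counter-clockwise (seen from above), keeping the foot close to the bowl's floor and all the balls in the bowl. Hang the stirrer back in its fork by the collar, then lock the feeder's cover panel: push the wing stud fully in and, only once it is in, turn it a quarter turn clockwise to its stop. Leave everything else on the table where it is.

Things in the scene. Friction and masses are not known exactly. Their poses are not given: they have to be found in the camera images.
- feeder: Fixed grey plinth 190 (x) x 320 (y, -95 to +225) x 30 mm high with a round steel bowl and, to its +y, an aluminium panel with the stud. Origin on the bowl's axis at table height. Bowl: outer radius 85, wall 4 mm, rim 80 and inner floor 36 mm above the table. A fixed hub (radius 24, tapering from 26 mm up, 46 high) leaves a ring-shaped lane, radius 24 to 80. Outlet chute outside the wall at -x.
- lane_outlet (a point): Point on the bowl's floor in the middle of the lane (radius 52 mm), beside the outlet chute (feeder -x). The chute is a 40 mm wide trough outside the wall, reaching to radius 128 mm, its top 73 mm above the table; the bowl's wall is closed there.
- lane_far (a point): The same, opposite the chute (feeder +x).
- lane_left (a point): The same, a quarter turn further on counter-clockwise, on the side of the cover panel (feeder +y).
- stirrer: Upright rod, 220 g. Origin on its axis, underside of its steel collar (radius 30, 6 thick); z up. Black square handle 24 x 24 mm (sides along x, y) from 6 to 66 mm above the origin; grip at 30. Below: steel rod, radius 7, then a white cylindrical foot, radius 18, 30 high, its underside 90 mm below the origin. Starts hanging by the collar in the rest's fork.
- stirrer_foot (a point): Centre of the foot's underside, 90 mm below the collar's underside. Sweeping the balls can push it sideways with a few newtons, more if it runs off the middle of the lane by over 6 mm: hold the handle firmly (50 N or so).
- rest: Fixed stirrer rest, left or right of the feeder. Origin at table height. Base 110 x 100 x 10 mm, back plate at x +36 to +50, two prongs along x (16 wide, from x -40 on), tops 110 mm above the table, the gap between them 32 mm wide and open to -x. The stirrer belongs upright with its origin on this z axis, 110 mm up; the foot does not pass the gap, so in and out by the open end.
- stud_grip (a point): Middle of the stud's wing handle, on its upright turning axis (feeder x 0, y 165 mm). The wing is an aluminium bar 70 long (this point's x) x 14 thick (y) x 30 mm high, 18 mm of it below this point, 12 above. Its underside is 62 mm above the table standing out, 54 pushed in; the panel below is 33 mm above the table.
- stud_push (a joint): How far the stud is pushed in (down): 0 standing out, 0.008 m fully in. Takes 5 N of friction to move, no spring: it stays where it is left.
- stud (a joint): Turn of the stud: 0 unlocked (wing along feeder x), grows clockwise from above to a stop at 1.571 rad locked (wing along feeder y). Friction about 0.06 N m, stays where it is left.
- ball1: Smooth white plastic valve ball 1 of 8, radius 12 mm, 16 g, slippery (PTFE), loose in the bowl's lane. Origin at its centre. All eight begin on the lane's -y half.
- ball2: Smooth white plastic valve ball 2 of 8, radius 12 mm, 16 g, slippery (PTFE), loose in the bowl's lane. Origin at its centre. All eight begin on the lane's -y half.
- ball3: Smooth white plastic valve ball 3 of 8, radius 12 mm, 16 g, slippery (PTFE), loose in the bowl's lane. Origin at its centre. All eight begin on the lane's -y half.
- ball4: Smooth white plastic valve ball 4 of 8, radius 12 mm, 16 g, slippery (PTFE), loose in the bowl's lane. Origin at its centre. All eight begin on the lane's -y half.
- ball5: Smooth white plastic valve ball 5 of 8, radius 12 mm, 16 g, slippery (PTFE), loose in the bowl's lane. Origin at its centre. All eight begin on the lane's -y half.
- ball6: Smooth white plastic valve ball 6 of 8, radius 12 mm, 16 g, slippery (PTFE), loose in the bowl's lane. Origin at its centre. All eight begin on the lane's -y half.
- ball7: Smooth white plastic valve ball 7 of 8, radius 12 mm, 16 g, slippery (PTFE), loose in the bowl's lane. Origin at its centre. All eight begin on the lane's -y half.
- ball8: Smooth white plastic valve ball 8 of 8, radius 12 mm, 16 g, slippery (PTFE), loose in the bowl's lane. Origin at its centre. All eight begin on the lane's -y half.
- cover: Loose black meter cover, 100 x 84 x 14 mm, on the table. Origin at the centre of its underside. Not to be disturbed.
- coupling: Loose black pipe coupling standing on end, outer radius 21, 45 mm high. Origin at the centre of its underside. Not to be disturbed.
- driver: Loose screwdriver lying on the table, black handle towards its -x. Not to be disturbed.
- grease: Loose white grease jar with black lid, radius 24, 110 mm high. Origin at the centre of its underside. Not to be disturbed.
- meter: Black water meter in its fixture, fixed, 110 x 100 mm, 106 mm high, on the other side of the feeder from the rest. An obstacle. Origin at table height at its centre.
There are look-alikes about, which are no part of the job. What is shaped like the stirrer but blue or purple is not meant.

How it is judged:
On the way, in this order (a step that is already met when the one before it is completed fails the run):
1. the stirrer's foot is down in the lane, at the outlet chute (horizontal distance between stirrer_foot and lane_outlet below 0.025 m and z of stirrer_foot in the frame of feeder below 0.056 m), for 0.04 s.
2. first turn: the foot is down in the lane at the far quarter, every ball swept over 20 mm from where it began (horizontal distance between stirrer_foot and lane_far below 0.025 m and z of stirrer_foot in the frame of feeder below 0.056 m and distance of each of ball1, ball2, ball3, ball4, ball5, ball6, ball7, ball8 from where it was at the start of the episode above 0.02 m), for 0.04 s.
3. first turn: the foot is down in the lane at the left-hand (stud) side quarter (horizontal distance between stirrer_foot and lane_left below 0.025 m and z of stirrer_foot in the frame of feeder below 0.056 m), for 0.04 s.
4. first turn: the foot is down in the lane at the outlet quarter (all of step 1), for 0.04 s.
5. second turn: the foot is down in the lane at the far quarter, every ball swept over 20 mm from where it began (all of step 2), for 0.04 s.
6. second turn: the foot is down in the lane at the left-hand (stud) side quarter (all of step 3), for 0.04 s.
7. second turn: the foot is down in the lane at the outlet quarter (all of step 4), for 0.04 s.
8. the stirrer hangs in the fork again, let go (horizontal distance between stirrer and rest below 0.02 m and z of stirrer in the frame of rest between 0.106 and 0.115 m and angle between stirrer's own z axis and vertical below 0.12 rad and contact force between the fingers and stirrer below 0.1 N), for 0.2 s.
9. the stud is pushed in, not yet turned (value of joint stud_push above 0.006 m and value of joint stud below 0.35 rad), for 0.05 s.
10. the pushed-in stud is turned a quarter turn (value of joint stud_push above 0.006 m and value of joint stud above 1.35 rad), for 0.1 s.
At the end, for the whole second after the job is handed in: The stirrer hangs at rest by its collar in the fork, let go (origin within 20 mm of its place sideways and 106 to 115 mm above the table, within 0.12 rad of upright); all eight balls are in the bowl; the stud is in by more than 6 mm and turned by more than 1.35 rad (all of step 8 and all of step 10 and linear speed of stirrer below 0.02 m/s and horizontal distance between each of ball1, ball2, ball3, ball4, ball5, ball6, ball7, ball8 and feeder below 0.083 m and z of each of ball1, ball2, ball3, ball4, ball5, ball6, ball7, ball8 in the frame of feeder below 0.09 m); the robot touches nothing.
It fails at once if a ball leaves the bowl (horizontal distance between any of ball1, ball2, ball3, ball4, ball5, ball6, ball7, ball8 and feeder above 0.09 m).
It fails at once if the stud is turned before it is pushed in (value of joint stud above 0.5 rad and value of joint stud_push below 0.005 m).
It fails at once if a bystander is moved more than 30 mm (distance of any of cover, coupling, driver, grease from where it was at the start of the episode above 0.03 m).
It also fails if it takes over 72 s, if anything falls off the work surface, if the arm or the gripper's body presses on something with over 40 N, if the wrist force passes 120 N, or if a joint passes its speed limit or range.

ROBOT

A 6-joint arm with a two-finger parallel gripper is mounted at the origin on the work surface. World frame = base frame: x ahead of the robot, y to its left, z up, the work surface at z = 0. Lengths are in m, angles in rad, forces in N, time in s.
With the tool pointing down it reaches from about 0.375 to 0.9 m from the base axis. Payload 3.1 kg.
Tool frame: the origin (TCP) lies on the centre line of the jaws, within the pads' length; the fingertips stand 25 mm ahead of it and the grasp point (between the pads) lies 6 mm ahead of it; z points along the fingers, y is the direction in which the jaws open and shut (so a half turn about z gives the same grasp; the last joint's range is limited). The gripper opens to 85 mm and grips with 20 to 120 N. Pads are 22 mm wide; open, the fingers measure 114 mm over their backs; the gripper's body (76 mm by 85 mm) begins 54 mm behind the grasp point. The pads swing forward as they close: fully open they stand 13 mm farther back than shut.
Start: joints at [-1.288, 0.527, 1.433, -0, 1.181, -0.178], TCP at [0.278, -0.56, 0.256] pointing down, gripper open.
Joint ranges: [-3.08, 3.08], [-0.75, 2.2], [0.22, 2.44], [-1.43, 4.57], [0, 2.65], [-2.85, 2.85]. Speed limits (rad/s): [2.79, 2.79, 3.14, 3.14, 3.14, 3.14].

INTERFACE

Orientations are given as a unit quaternion [x, y, z, w].
In Python, from plant import sensors, cams, robot gives the robot as it stands.
- The arm moves only by the shell command python3 -m pendant 'ROWS'. ROWS is JSON, a list of rows, each a list of 7 numbers: the shift along the tool's x, y, z in cm, then the turn, a rotation vector about the tool's x, y, z in degrees, then the closure, from 0 (fully open) to 1 (shut). In form: [[tx, ty, tz, wx, wy, wz, claw], ...]. A call has 1 to 5 rows; each row is the pose to reach, as a shift and turn from the pose commanded when the call began, along the tool's axes at that moment; what a row does not reach only later rows make up. A row lasts 1/8 s, in which the tool goes at most 62.5 mm and 10.7 degrees, less where a joint would pass 70% of its speed; a pose out of reach is approached as far as the arm can. A call with a gripper value outside its range is refused whole. The fingers move at their own pace and stop on an object; the grip force is fixed at half the most. Time passes only in rows, so rows that repeat a pose let the fingers close. It gives the time, the measured TCP pose, the force and the opening at its end, in the units of the state.
- sensors.get_state(): the state, without advancing time (a new reading comes with each control period).
- cams.get_image(name): name is "side" or "top" or "wrist"; returns the picture (400x640x3 uint8, blue, green, red); there is no depth.
- cams.camera_info(name): a dict with "fx", "fy", "cx", "cy" (pixels), "T" (4x4, takes a point from camera to world coordinates); the wrist camera has in their place "T_tool_cam" (4x4, takes a point from camera to tool coordinates, whose origin is the TCP and whose axes are the flange's). Camera axes: x right, y down, z forward; pixel columns grow to the right and rows downward; lengths in m; the calibration is good to about 2 mm. A picture is of the moment at which its call begins: read the wrist's pose just before it. camera_info takes no time and is no camera call.
- robot.finish_job(): hands the job in, once; it reports no verdict.
Trained networks look in the newest picture that a camera, given by its name, has taken for a name from the list of things; names that differ only in an ending like _2 or _b are one class to them, and where a whole thing is asked for, a point or a joint stands for the part that bears it (a point fixed in the world has none). Each returns a list of dicts, best first, with "conf" (0 to 1); they miss things now and then, are a little off and sometimes report something else, mostly with a low value. They report only what shows in the picture. A call takes as long as a camera call. They do not tell look-alikes from the thing itself.
- cams.search_frame(camera, thing): "bbox" ([left, top, right, bottom] in pixels, round what is visible of it).
- cams.trace(camera, thing): "region" (400x640 bool, what is visible of it) and "bbox" ([left, top, right, bottom] in pixels, round what is visible of it).
The state is a dict: "clock": time; "q": joint angles; "qd": joint speeds; "joint_torque": joint torques, N m; "tool_pos": TCP position; "tcp_rot": TCP orientation; "ft_force": force on the tool from outside, world axes, zero at the start; "moment": the same for the moment, N m; "grip_width": opening from 0.0 (shut) to 1.0 (fully open).
Only numpy, scipy, OpenCV 4.12 (cv2) and the standard library are available. Lean on these libraries where they do the work, as an engineer would, in place of code of your own. Each camera call takes 0.05 s, during which the arm holds its last target.

## Working session

There is one attempt and no reset: what is moved stays moved. The work goes in short steps, Python scripts to look and compute and a shell command to move; the robot and the scene stay as the last step left them, time stands still between calls to the robot, and variables do not carry over. Pictures are saved under pics/ and viewed, and the job is handed in when it is done.

```bash
ls; mkdir -p pics
python3 - <<'E'
from plant import sensors, cams, robot
import cv2
s=sensors.get_state(); print(s)
for n in ("side","top","wrist"):
    im=cams.get_image(n); cv2.imwrite(f"pics/{n}0.png",im); print(n,cams.camera_info(n))
E
```

```text
pics
{'clock': 0.0, 'q': array([-1.28851409e+00,  5.28476735e-01,  1.43387240e+00,  2.80033468e-05,
        1.18138346e+00, -1.78491390e-01]), 'qd': array([-0.00073273,  0.00061948, -0.00158065,  0.00039062,  0.00035843,
        0.0008747 ]), 'joint_torque': array([-7.00697146e-04, -4.42347980e+01, -1.78026903e+01, -1.31096867e-04,
        8.46372888e-03,  4.26948343e-07]), 'tool_pos': array([ 0.27775673, -0.55917308,  0.25533657]), 'tcp_rot': array([ 9.73578797e-01,  2.28348813e-01, -4.25715436e-05, -1.06920484e-03]), 'ft_force': array([-0.18585644,  0.61453874,  0.14514164]), 'moment': array([-0.0304125 ,  0.00722914,  0.03779479]), 'grip_width': 0.9976130476443197}
side {'fx': 377.41566212206214, 'fy': 377.41566212206214, 'cx': 318.3009024416752, 'cy': 200.24477854100505, 'T': array([[-0.93814409, -0.20904361,  0.27601889,  0.31677223],
       [-0.3461905 ,  0.58046435, -0.73703004,  0.62024301],
       [-0.0061477 , -0.78699549, -0.61692812,  0.64236962],
       [ 0.        ,  0.        ,  0.        ,  1.        ]])}
top {'fx': 437.0450293016083, 'fy': 437.0450293016083, 'cx': 314.884210213573, 'cy': 201.2808338598365, 'T': array([[ 0.01459585, -0.99533049,  0.09541577,  0.44558115],
       [-0.99979402, -0.01318191,  0.01543225, -0.05731529],
       [-0.01410243, -0.09562137, -0.99531788,  1.36327094],
       [ 0.        ,  0.        ,  0.        ,  1.        ]])}
wrist {'fx': 339.54354678583974, 'fy': 339.54354678583974, 'cx': 316.9251937292158, 'cy': 192.3871183369528, 'T_tool_cam': array([[-1.28768451e-03, -9.61497026e-01, -2.74812321e-01,
         6.94356761e-02],
       [ 9.99998238e-01, -8.62708319e-04, -1.66728609e-03,
         1.10195744e-03],
       [ 1.36600774e-03, -2.74813984e-01,  9.61496442e-01,
        -1.18264514e-01],
       [ 0.00000000e+00,  0.00000000e+00,  0.00000000e+00,
         1.00000000e+00]])}
```

View pics/top0.png

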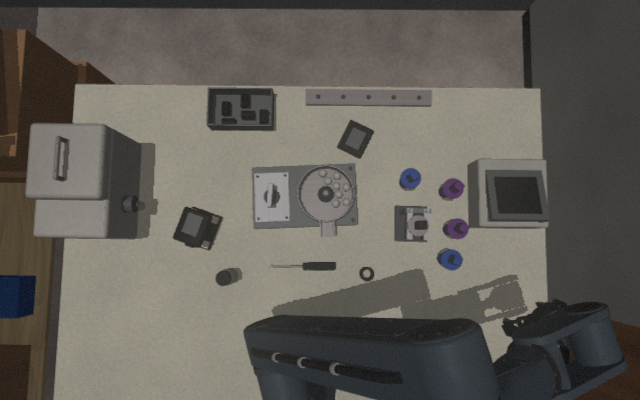

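View pics/side0.png

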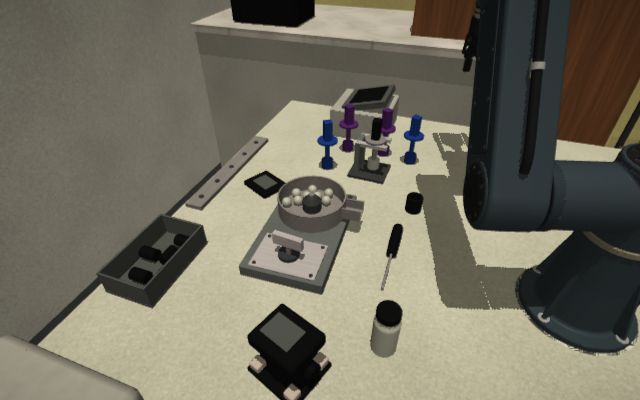

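View pics/wrist0.png

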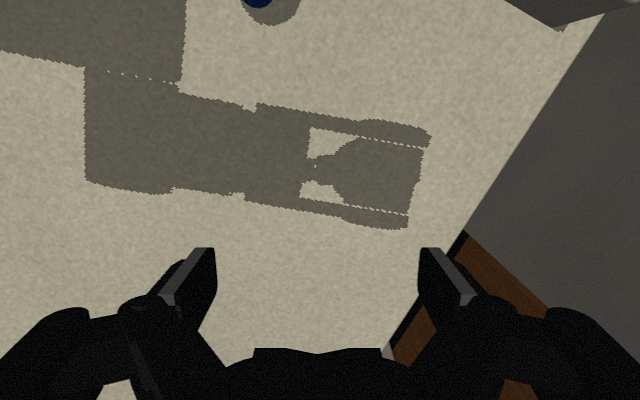

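```bash
cat > h.py <<'E'
from plant import sensors, cams, robot
import cv2, numpy as np
from scipy.spatial.transform import Rotation as R
def cam(n,s=None):
    i=cams.camera_info(n); K=np.array([[i['fx'],0,i['cx']],[0,i['fy'],i['cy']],[0,0,1]])
    if 'T' in i: T=np.array(i['T'])
    else:
        s=s or sensors.get_state(); M=np.eye(4); M[:3,:3]=R.from_quat(s['tcp_rot']).as_matrix(); M[:3,3]=s['tool_pos']; T=M@np.array(i['T_tool_cam'])
    return K,T
def proj(n,P,s=None):
    K,T=cam(n,s); P=np.atleast_2d(P); c=(P-T[:3,3])@T[:3,:3]; p=c@K.T; return p[:,:2]/p[:,2:]
def back(n,uv,z,s=None):
    K,T=cam(n,s); uv=np.atleast_2d(uv).astype(float); d=np.c_[uv,np.ones(len(uv))]@np.linalg.inv(K).T@T[:3,:3].T
    o=T[:3,3]; return o+d*((z-o[2])/d[:,2])[:,None]
E
python3 - <<'E'
from h import *
t=cv2.imread('pics/top0.png'); s=cv2.imread('pics/side0.png')
cv2.imwrite('pics/c1.png',cv2.resize(t[150:250,240:370],None,fx=6,fy=6,interpolation=cv2.INTER_CUBIC))
cv2.imwrite('pics/c2.png',cv2.resize(t[150:280,380:480],None,fx=4.5,fy=4.5,interpolation=cv2.INTER_CUBIC))
cv2.imwrite('pics/c3.png',cv2.resize(s[90:190,310:430],None,fx=6,fy=6,interpolation=cv2.INTER_CUBIC))
cv2.imwrite('pics/c4.png',cv2.resize(s[165:295,235:375],None,fx=4.5,fy=4.5,interpolation=cv2.INTER_CUBIC))
for c in ('top','side'):
    cams.get_image(c)
    for n in ('stirrer','rest','feeder','stud','stirrer_foot','meter','grease','coupling','driver','cover'):
        r=cams.trace(c,n); print(c,n,[(np.round(x['conf'],2),np.round(x['bbox'],1).tolist()) for x in r[:6]])
        if r: np.save(f'm_{c}_{n}.npy',np.array([x['region'] for x in r[:6]]))
E
```

```text
top stirrer [(np.float64(0.92), [401.9, 216.8, 429.2, 234.8]), (np.float64(0.92), [396.5, 166.9, 422.3, 189.4]), (np.float64(0.87), [439.8, 249.2, 461.2, 271.5]), (np.float64(0.8), [439.0, 217.1, 469.3, 239.2]), (np.float64(0.8), [438.4, 178.6, 465.1, 198.6]), (np.float64(0.68), [252.1, 164.6, 358.9, 240.3])]
top rest [(np.float64(0.83), [390.8, 204.3, 430.6, 243.5]), (np.float64(0.53), [262.2, 183.2, 272.1, 206.6])]
top feeder [(np.float64(0.57), [250.5, 162.3, 355.9, 236.2])]
top stud []
top stirrer_foot [(np.float64(0.9), [410.1, 214.6, 432.6, 240.2]), (np.float64(0.83), [437.1, 179.3, 462.0, 202.3]), (np.float64(0.82), [398.0, 167.1, 420.4, 192.4]), (np.float64(0.78), [439.6, 217.0, 469.0, 238.7]), (np.float64(0.67), [437.3, 248.3, 461.3, 271.4]), (np.float64(0.57), [392.3, 207.9, 430.2, 243.4])]
top meter [(np.float64(0.89), [172.7, 208.3, 219.6, 249.8]), (np.float64(0.4), [391.3, 206.0, 430.2, 241.2]), (np.float64(0.19), [253.7, 161.1, 361.2, 235.3]), (np.float64(0.15), [342.4, 184.2, 349.6, 190.6])]
top grease [(np.float64(0.57), [215.1, 268.2, 238.7, 286.8])]
top coupling []

[... 652 characters left out ...]
.93), [402.3, 116.0, 422.0, 165.3]), (np.float64(0.66), [316.7, 119.2, 340.7, 167.8]), (np.float64(0.64), [366.0, 116.9, 384.0, 174.3]), (np.float64(0.58), [338.5, 103.3, 360.6, 151.8]), (np.float64(0.56), [374.4, 107.1, 396.5, 158.2]), (np.float64(0.48), [243.8, 173.3, 286.9, 200.6])]
side meter [(np.float64(0.56), [250.6, 303.6, 331.0, 397.4])]
side grease [(np.float64(0.64), [367.2, 300.7, 402.7, 358.3])]
side coupling [(np.float64(0.71), [370.8, 297.9, 404.1, 359.7]), (np.float64(0.65), [406.7, 190.7, 421.1, 213.3])]
side driver [(np.float64(0.74), [380.4, 221.6, 404.7, 289.0])]
side cover [(np.float64(0.74), [245.4, 171.3, 288.1, 197.3]), (np.float64(0.6), [326.6, 186.0, 328.5, 195.5])]
```

View pics/c1.png

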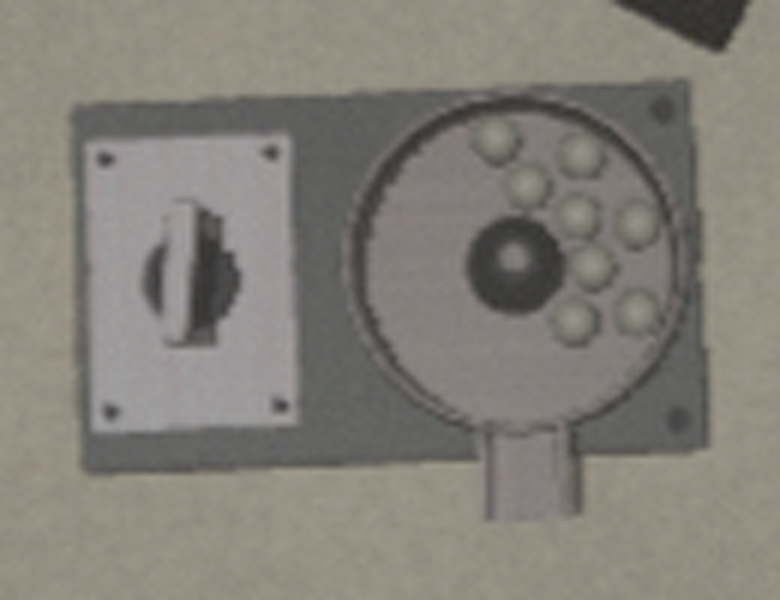

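View pics/c2.png

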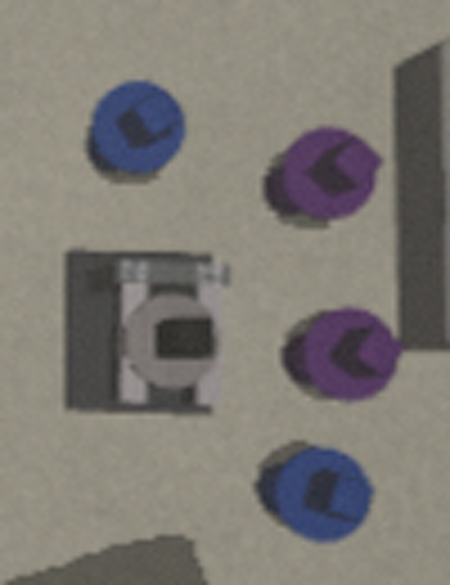

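View pics/c3.png

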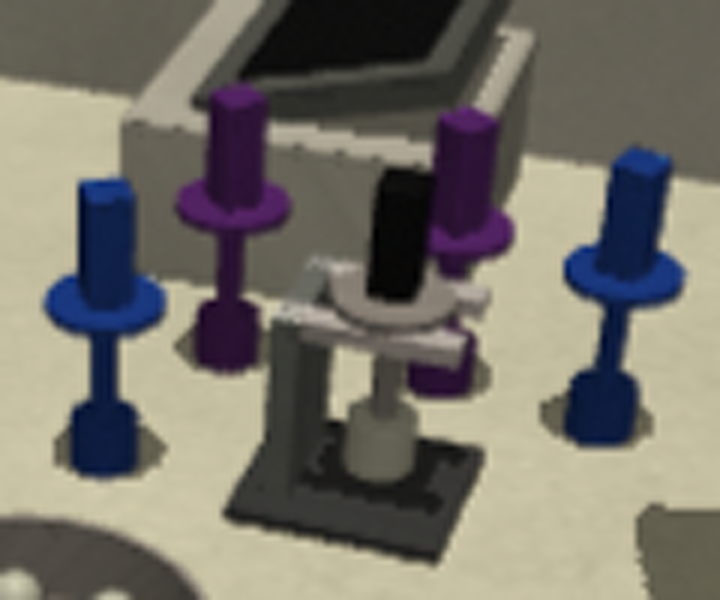

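View pics/c4.png

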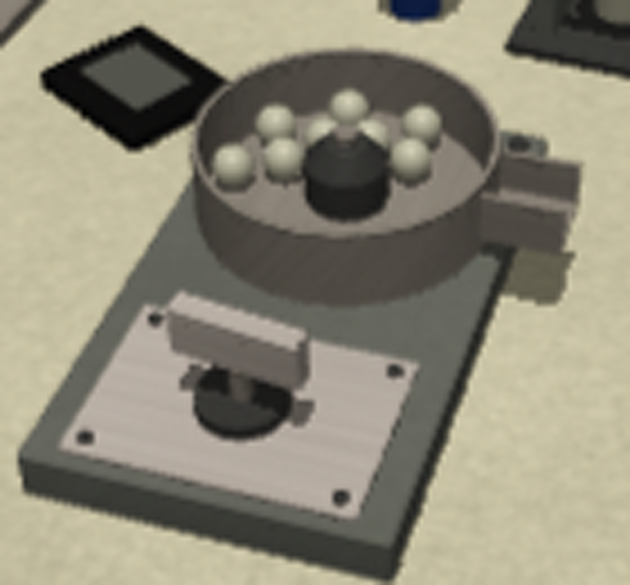

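Run:
```python
from h import *
from scipy.optimize import least_squares
f=lambda l,o,k:(np.array(l)+.5)/k-.5+np.array(o)
tc=f([(72,106),(690,80),(708,449),(84,473)],(240,150),6)
C=np.array([(.095,.225,.03),(.095,-.095,.03),(-.095,-.095,.03),(-.095,.225,.03)])
print(back('top',tc,.03).round(4))
sc=f([(20,456),(395,548)],(235,165),4.5); SC=C[[0,3]]
wt=f([(180,272)],(240,150),6)
def T(p,P): 
    c,s=np.cos(p[2]),np.sin(p[2]); return np.c_[P[:,0]*c-P[:,1]*s+p[0],P[:,0]*s+P[:,1]*c+p[1],P[:,2]]
th=np.linspace(0,2*np.pi,4,endpoint=False)
# rim extremes top
def res(p): return np.r_[(proj('top',T(p,C))-tc).ravel(),(proj('side',T(p,SC))-sc).ravel(),(proj('top',T(p,np.array([[0,.165,.092]])))-wt).ravel()]
r=least_squares(res,[.45,0,0]); print(r.x,np.degrees(r.x[2]),r.fun.round(2))
r2=least_squares(lambda p:res(p)[:8],[.45,0,0]); print(r2.x,r2.fun.round(2))
p=r.x
a=np.linspace(0,2*np.pi,73)
circ=lambda rad,z:T(p,np.c_[rad*np.cos(a),rad*np.sin(a),0*a+z])
for n,o,k,base,out in(('top',(240,150),6,'c1','o1'),('side',(235,165),4.5,'c4','o4')):
    im=cv2.imread(f'pics/{base}.png')
    for P,col in((circ(.085,.08),(0,0,255)),(circ(.08,.08),(0,255,0)),(circ(.08,.036),(255,0,0)),(circ(.024,.062),(255,255,0)),(T(p,C),(0,255,255)),(T(p,np.array([(.035,.158,.092),(.035,.172,.092),(-.035,.172,.092),(-.035,.158,.092)])),(255,0,255))):
        q=(proj(n,P)-np.array(o)+.5)*k-.5
        cv2.polylines(im,[np.round(q).astype(int)],True,col,1)
    cv2.imwrite(f'pics/{out}.png',im)
# rest: stirrer handle top
hb=f([(183,338)],(380,150),4.5); print('handle top c',back('top',hb,.176))
hc=f([(172,340)],(380,150),4.5); print('collar c',back('top',hc,.116))
rb=f([(66,250),(66,409)],(380,150),4.5); print('base +y corners',back('top',rb,.01))
bp=f([(118,262),(228,262)],(380,150),4.5);print(back('top',bp,.11))
```

```text
[[ 0.6766  0.1608  0.03  ]
 [ 0.694  -0.1575  0.03  ]
 [ 0.5043 -0.1677  0.03  ]
 [ 0.4877  0.1493  0.03  ]]
[ 0.59316492 -0.06846704  0.05814987] 3.331741941163956 [-0.3   0.52  0.1   0.15  0.37  0.17 -0.46  0.8  -1.13 -0.43 -0.03 -0.84
 -0.28  0.29]
[ 0.59421153 -0.06867704  0.05452209] [-0.12 -0.07  0.29 -0.08  0.33 -0.06 -0.5   0.19]
handle top c [[ 0.49945398 -0.32505419  0.176     ]]
collar c [[ 0.50081643 -0.33164833  0.116     ]]
base +y corners [[ 0.5664703  -0.28266054  0.01      ]
 [ 0.45734512 -0.2823626   0.01      ]]
[[ 0.55030029 -0.29905014  0.11      ]
 [ 0.55124037 -0.36890877  0.11      ]]
```

View pics/o1.png

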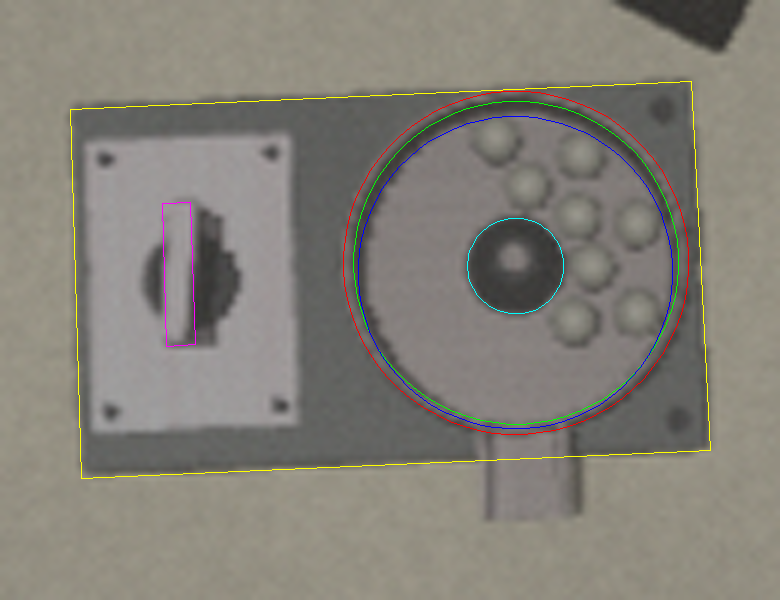

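View pics/o4.png

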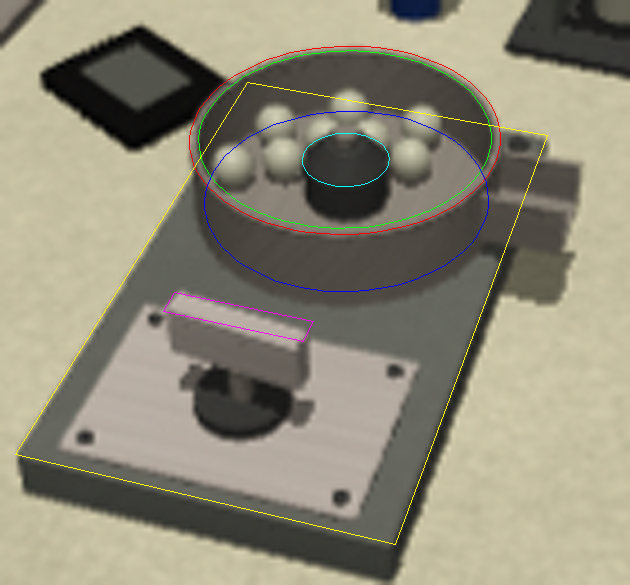

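Candidates for the stirrer in the top image: black handle with grey collar in the fork (421,225); blue (411,179) and (451,260); purple (452,188) and (456,229). By the description it is the black-handled one hanging in the fork, and the side crop shows the white foot and steel collar. I'll move above the rest and take a close look.

```bash
python3 -m pendant '[[6,-2.1,-0.8,0,0,5.4,0],[12,-4.2,-1.6,0,0,10.6,0],[18,-6.3,-2.4,0,0,16,0],[24,-8.4,-3.2,0,0,21,0],[30,-10.5,-4,0,0,26.4,0]]'; python3 -m pendant '[[0,0,0,0,0,0,0.35]]'
python3 - <<'E'
from h import *
s=sensors.get_state(); im=cams.get_image('wrist'); cv2.imwrite('pics/w1.png',im)
print(s['tool_pos'],R.from_quat(s['tcp_rot']).as_matrix().round(3).tolist(),s['q'].round(3),s['clock'])
for n in('stirrer','rest'):
    print(n,[(round(x['conf'],2),np.round(x['bbox'],0)) for x in cams.search_frame('wrist',n)])
print(proj('wrist',[[.501,-.332,.176],[.501,-.332,.116]],s))
E
```

```text
clock: 1.88
tool_pos: [0.4958, -0.3365, 0.2958]
tcp_rot: [1.0, -0.002, 0.0, 0.0]
ft_force: [0.5, -1.4, -0.2]
grip_width: 1.0
clock: 2.0
tool_pos: [0.4974, -0.3344, 0.2962]
tcp_rot: [1.0, 0.003, 0.001, 0.0]
ft_force: [-1.0, -0.9, 0.5]
grip_width: 0.816
[ 0.49744652 -0.33443391  0.2962136 ] [[1.0, 0.007, 0.002], [0.007, -1.0, -0.0], [0.002, 0.0, -1.0]] [-7.790e-01  4.500e-01  1.454e+00  1.000e-03  1.236e+00  7.850e-01] 2.0
stirrer [(0.86, array([395., 146., 484., 214.])), (0.84, array([259.,   1., 329.,  47.])), (0.64, array([281., 139., 349., 211.])), (0.62, array([394.,   9., 484.,  82.])), (0.6, array([376., 215., 437., 286.]))]
rest []
[[312.53593396 190.15402551]
 [313.42729677 172.32539268]]
```

View pics/w1.png

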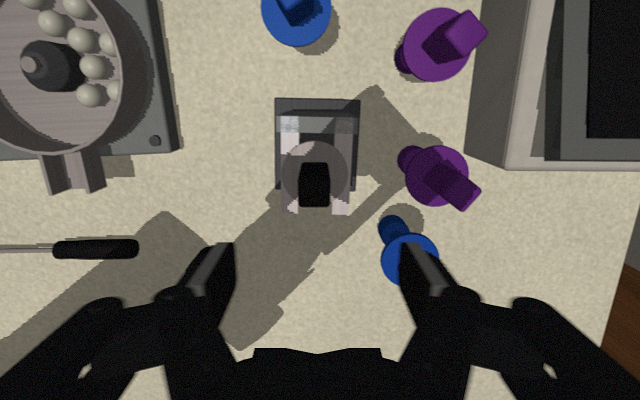

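Run:
```python
from h import *
im=cv2.imread('pics/w1.png')
c=cv2.resize(im[90:225,260:375],None,fx=5,fy=5,interpolation=cv2.INTER_CUBIC)
c=np.clip(c.astype(float)*2.2,0,255).astype(np.uint8)
cv2.imwrite('pics/c5.png',c)
```

```text
(no output)
```

View pics/c5.png

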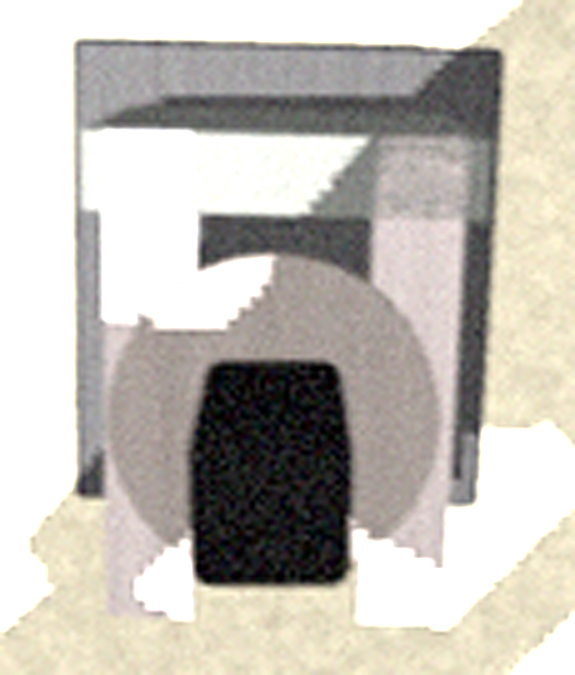

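Run:
```python
from h import *
f=lambda l:(np.array(l)+.5)/5-.5+np.array((260,90))
s=dict(tool_pos=np.array([ 0.49744652,-0.33443391,0.2962136 ]),tcp_rot=sensors.get_state()['tcp_rot'])
print(sensors.get_state()['tool_pos'])
B=lambda l,z:back('wrist',f(l),z,s)[:,:2].round(4).tolist()
print('handle low edge',B([(192,583),(350,583),(190,460),(352,460)],.176))
print('handle base upper edge',B([(212,362),(338,362)],.116))
print('collar L R top',B([(107,420),(442,420),(273,253)],.116))
print('prong ends',B([(107,617),(193,620),(355,625),(440,622)],.11))
print('plate',B([(83,130),(83,212),(490,215),(488,140)],.11))
print('gap',B([(200,215),(372,215)],.11))
print('base front',B([(78,42),(498,50)],.01))
```

```text
[ 0.49406214 -0.3382721   0.2951494 ]
handle low edge [[0.4884, -0.3212], [0.4884, -0.3446], [0.5071, -0.3212], [0.5071, -0.3447]]
handle base upper edge [[0.51, -0.3218], [0.5099, -0.3443]]
collar L R top [[0.4994, -0.3028], [0.4993, -0.3631], [0.5293, -0.3328]]
prong ends [[0.4597, -0.301], [0.4591, -0.3173], [0.4581, -0.3481], [0.4587, -0.3642]]
plate [[0.55, -0.2995], [0.5358, -0.299], [0.5352, -0.3713], [0.5483, -0.3705]]
gap [[0.5353, -0.3198], [0.5353, -0.3503]]
base front [[0.564, -0.2872], [0.5622, -0.3836]]
```

```bash
python3 -m pendant '[[0,0,0,0,0,0,0.35],[0,0,0,0,0,0,0.35],[0,0,0,0,0,0,0.35]]'
python3 - <<'E'
from h import *
for i in range(3):
    s=sensors.get_state(); im=cams.get_image('wrist'); print(s['clock'],s['tool_pos'].round(4),np.degrees(R.from_quat(s['tcp_rot']).as_rotvec()).round(2))
cv2.imwrite('pics/w2.png',im)
c=cv2.resize(im[90:225,260:375],None,fx=5,fy=5,interpolation=cv2.INTER_CUBIC)
cv2.imwrite('pics/c6.png',np.clip(c.astype(float)*2.2,0,255).astype(np.uint8))
E
```

```text
clock: 2.52
tool_pos: [0.4939, -0.3387, 0.2952]
tcp_rot: [1.0, -0.001, -0.0, -0.0]
ft_force: [-0.7, 0.3, -0.4]
grip_width: 0.645
2.525 [ 0.4939 -0.3387  0.2952] [-1.7999e+02  1.4000e-01  2.0000e-02]
2.575 [ 0.494  -0.3385  0.2952] [-1.7999e+02  1.1000e-01  1.0000e-02]
2.625 [ 0.4942 -0.3383  0.2953] [-1.7999e+02  8.0000e-02  1.0000e-02]
```

View pics/c6.png

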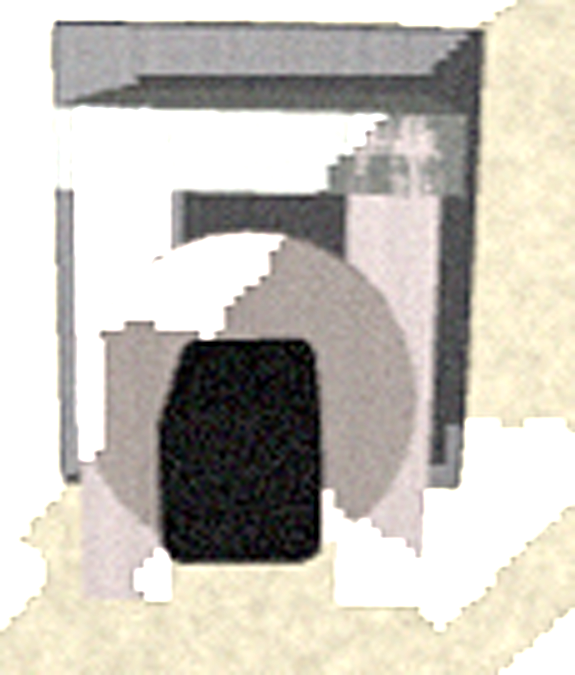

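Run:
```python
from h import *
f=lambda l:(np.array(l)+.5)/5-.5+np.array((260,90))
s=sensors.get_state(); print(s['clock'],s['tool_pos'])
B=lambda l,z:back('wrist',f(l),z,s)[:,:2].round(4).tolist()
print('handle low edge',B([(170,560),(318,560),(160,440),(321,440)],.176))
print('handle base upper edge',B([(190,340),(312,340)],.116))
print('collar R top',B([(417,400),(247,232)],.116))
print('prong ends',B([(80,598),(165,598),(335,605),(420,605)],.11))
print('plate',B([(56,107),(56,190),(465,192),(465,115)],.11))
print('gap',B([(174,192),(346,194)],.11))
print('base front',B([(52,22),(482,28)],.01))
```

```text
2.675 [ 0.49425602 -0.33820523  0.29528117]
handle low edge [[0.4891, -0.3218], [0.4891, -0.3435], [0.5072, -0.3207], [0.5072, -0.3439]]
handle base upper edge [[0.511, -0.3218], [0.511, -0.3434]]
collar R top [[0.5001, -0.3622], [0.53, -0.332]]
prong ends [[0.4608, -0.2998], [0.4608, -0.3158], [0.4593, -0.3479], [0.4593, -0.364]]
plate [[0.551, -0.2988], [0.5367, -0.2982], [0.5363, -0.3704], [0.5495, -0.37]]
gap [[0.5363, -0.319], [0.5359, -0.3494]]
base front [[0.5655, -0.2852], [0.564, -0.3834]]
```

```bash
python3 -m pendant '[[0.3,-0.3,3,0,0,0,0.4],[0.57,-0.55,6,0,0,0,0.4],[0.57,-0.55,9,0,0,0,0.4],[0.57,-0.55,11,0,0,0,0.4],[0.57,-0.55,12,0,0,0,0.4]]';python3 -m pendant '[[0,0,0.8,0,0,0,0.4],[0,0,1.6,0,0,0,0.4],[0,0,2.2,0,0,0,0.4],[0,0,2.9,0,0,0,0.4],[0,0,2.9,0,0,0,0.4]]'
python3 - <<'E'
from h import *
s=sensors.get_state(); print(s['tool_pos'])
cv2.imwrite('pics/w3.png',cams.get_image('wrist'));
im=cams.get_image('side');cv2.imwrite('pics/s3.png',cv2.resize(im[60:200,300:440],None,fx=4,fy=4))
E
```

```text
clock: 3.3
tool_pos: [0.4999, -0.332, 0.1741]
tcp_rot: [1.0, 0.0, -0.001, -0.001]
ft_force: [-0.5, 0.0, -0.3]
grip_width: 0.598
clock: 3.92
tool_pos: [0.5, -0.3322, 0.1458]
tcp_rot: [1.0, 0.0, -0.0, -0.0]
ft_force: [-0.1, 0.6, -0.1]
grip_width: 0.599
[ 0.49997435 -0.33216338  0.14583989]
```

View pics/w3.png

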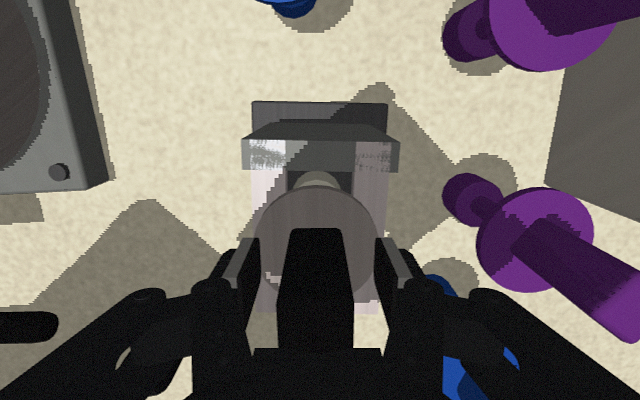

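View pics/s3.png

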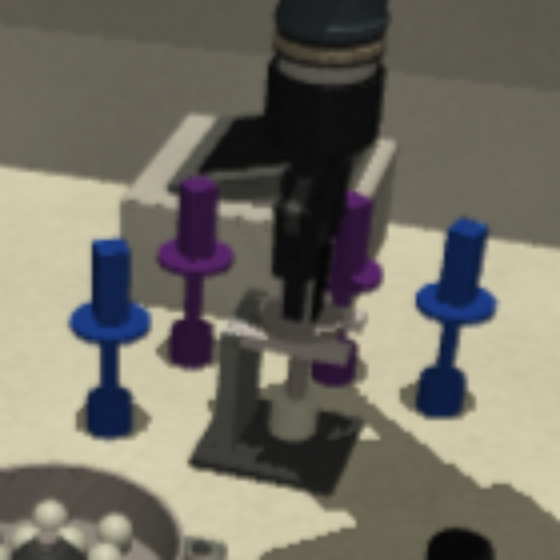

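```bash
python3 -m pendant '[[0,0,0,0,0,0,0.9],[0,0,0,0,0,0,0.9],[0,0,0,0,0,0,0.9],[0,0,0,0,0,0,0.9]]'
python3 - <<'E'
from h import *
print('coupling',back('top',[(367,273)],.045),'blue',back('top',[(451,260)],.095),'driver',back('top',[(319,266)],.01),'grease',back('top',[(229,274)],.1),'cover',back('top',[(355,139)],.01))
E
```

```text
clock: 4.53
tool_pos: [0.5005, -0.3325, 0.1467]
tcp_rot: [1.0, -0.0, 0.0, 0.0]
ft_force: [0.4, 0.3, 3.6]
grip_width: 0.275
coupling [[ 0.35943438 -0.19523854  0.045     ]] blue [[ 0.4032878  -0.43022266  0.095     ]] driver [[ 0.37609697 -0.0518668   0.01      ]] grease [[0.3540558  0.20538313 0.1       ]] cover [[ 0.77405277 -0.15982263  0.01      ]]
```

```bash
python3 -m pendant '[[0,0,-0.3,0,0,0,0.9],[0,0,-0.7,0,0,0,0.9],[-0.8,0,-0.8,0,0,0,0.9],[-2.3,0,-0.8,0,0,0,0.9],[-4.2,0,-0.8,0,0,0,0.9]]';python3 -m pendant '[[-1.8,0,0,0,0,0,0.9],[-3.3,0,0,0,0,0,0.9],[-4.6,0,0,0,0,0,0.9],[-4.6,0,-2,0,0,0,0.9],[-4.6,0,-5,0,0,0,0.9]]'
python3 - <<'E'
from h import *
s=sensors.get_state(); print(s['tool_pos'],s['ft_force'])
cv2.imwrite('pics/w4.png',cams.get_image('wrist'));
im=cams.get_image('side');cv2.imwrite('pics/s4.png',cv2.resize(im[60:200,300:440],None,fx=4,fy=4))
E
```

```text
clock: 5.15
tool_pos: [0.4568, -0.3321, 0.1541]
tcp_rot: [1.0, 0.0, -0.0, -0.0]
ft_force: [-0.5, -0.8, -2.9]
grip_width: 0.272
clock: 5.78
tool_pos: [0.4112, -0.332, 0.204]
tcp_rot: [1.0, -0.0, -0.001, -0.001]
ft_force: [0.1, -0.8, -2.5]
grip_width: 0.273
[ 0.41116878 -0.3320006   0.20403672] [ 0.12891183 -0.7647812  -2.46676328]
```

View pics/s4.png

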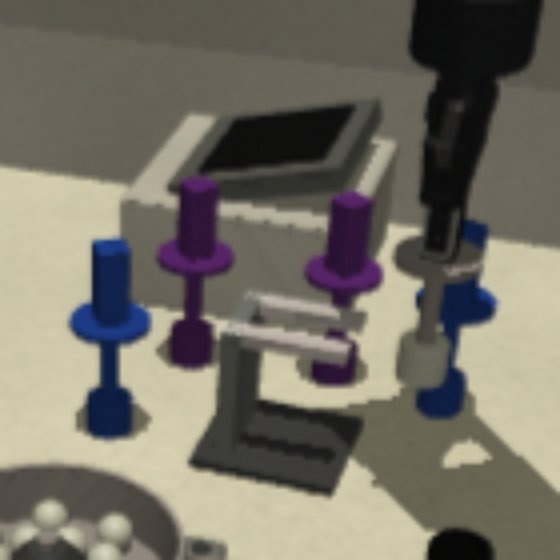

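View pics/w4.png

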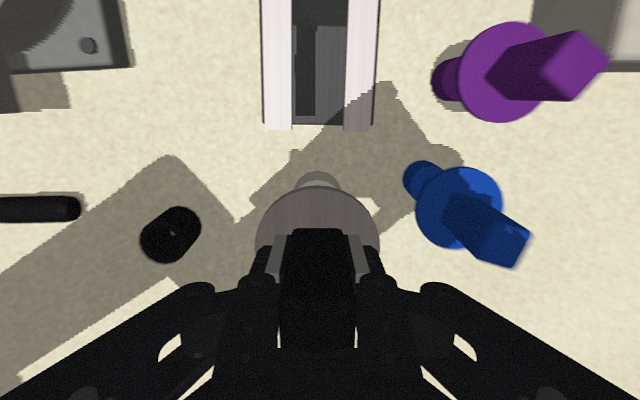

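```bash
python3 -m pendant '[[0.5,-1,-3,0,0,0,0.9],[3,-6,-5,0,0,0,0.9],[5.2,-10.8,-5,0,0,0,0.9],[7.6,-15.6,-5,0,0,0,0.9],[10,-20.6,-5,0,0,0,0.9]]';python3 -m pendant '[[1.5,-3.2,0,0,0,0,0.9],[2.5,-5.2,0,0,0,0,0.9],[3,-6.2,0,0,0,0,0.9],[3,-6.2,0,0,0,0,0.9],[3,-6.2,0,0,0,0,0.9]]'
python3 - <<'E'
from h import *
s=sensors.get_state(); print(s['tool_pos'],s['ft_force'],s['q'].round(2))
cv2.imwrite('pics/w5.png',cams.get_image('wrist'));
im=cams.get_image('side');cv2.imwrite('pics/s5.png',cv2.resize(im[80:270,230:430],None,fx=3.5,fy=3.5))
im=cams.get_image('top');cv2.imwrite('pics/t5.png',cv2.resize(im[130:280,230:400],None,fx=4,fy=4))
E
```

```text
clock: 6.5
tool_pos: [0.5123, -0.1249, 0.2532]
tcp_rot: [1.0, -0.0, -0.0, -0.0]
ft_force: [1.0, -1.3, -2.2]
grip_width: 0.273
clock: 7.12
tool_pos: [0.5418, -0.0653, 0.254]
tcp_rot: [1.0, -0.0, -0.0, 0.0]
ft_force: [0.8, 0.1, -2.7]
grip_width: 0.28
[ 0.54175246 -0.06525049  0.25395928] [ 0.75751033  0.09460902 -2.6944771 ] [-0.32  0.42  1.63 -0.    1.08  1.25]
```

View pics/s5.png

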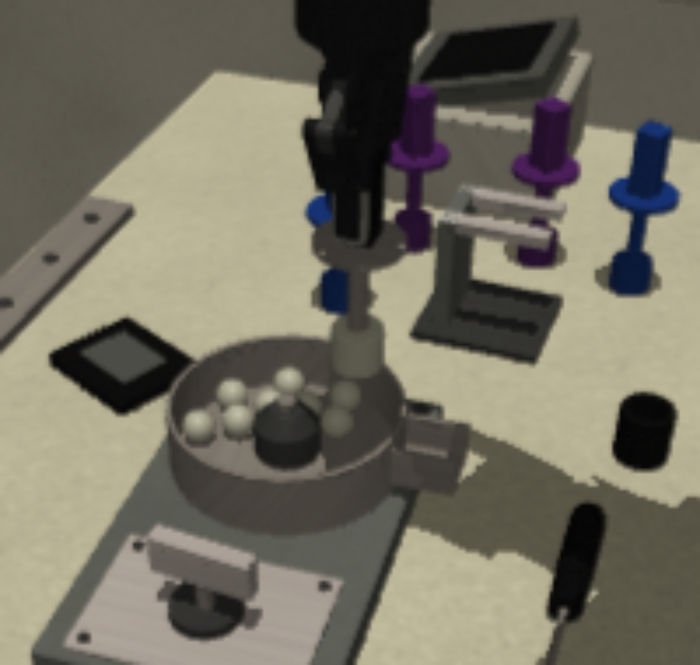

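View pics/w5.png

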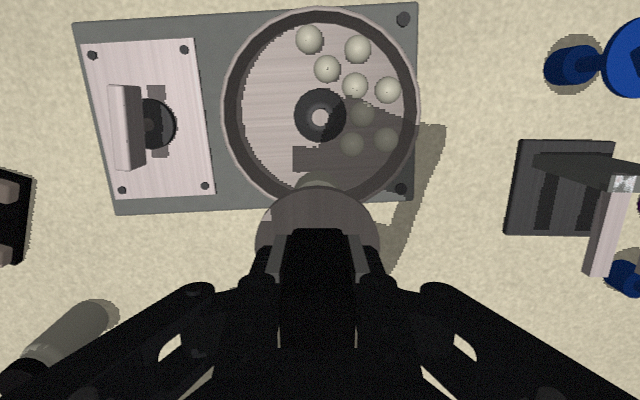

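View pics/t5.png

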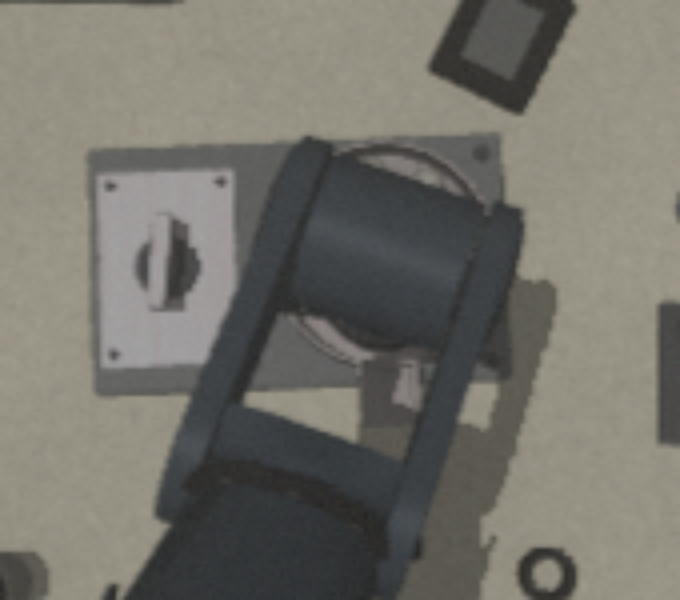

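```bash
cat >> h.py <<'E'
def T(p,P):
    P=np.atleast_2d(P); c,s=np.cos(p[2]),np.sin(p[2]); return np.c_[P[:,0]*c-P[:,1]*s+p[0],P[:,0]*s+P[:,1]*c+p[1],P[:,2]]
A=np.linspace(0,2*np.pi,73)
circ=lambda p,rad,z:T(p,np.c_[rad*np.cos(A),rad*np.sin(A),0*A+z])
C=np.array([(.095,.225,.03),(.095,-.095,.03),(-.095,-.095,.03),(-.095,.225,.03)])
E
python3 - <<'E'
from h import *
s=sensors.get_state(); print(s['tool_pos'])
p=[.5935,-.0685,.056]
im=cv2.imread('pics/w5.png')
def dr(im,n,o,k,P,col): cv2.polylines(im,[np.round(((proj(n,P,s)-np.array(o)+.5)*k-.5)).astype(int)],True,col,1)
cw=cv2.resize(im[0:220,60:440],None,fx=2,fy=2); 
for P,col in((circ(p,.085,.08),(0,0,255)),(circ(p,.08,.036),(255,0,0)),(T(p,C),(0,255,255)),(circ(p,.024,.056),(255,255,0)),(T(p,[(.035,.158,.092),(.035,.172,.092),(-.035,.172,.092),(-.035,.158,.092)]),(255,0,255))): dr(cw,'wrist',(60,0),2,P,col)
cv2.imwrite('pics/o5.png',cw)
im=cv2.imread('pics/s5.png'); st=[s['tool_pos'][0],s['tool_pos'][1],0]; z0=s['tool_pos'][2]-.0365
for rad,z in((.03,0),(.03,.006),(.007,-.06),(.018,-.06),(.018,-.09)): dr(im,'side',(230,80),3.5,circ(st,rad,z0+z),(0,0,255))
cv2.imwrite('pics/o6.png',im[80:400,200:600])
E
```

```text
[ 0.54193053 -0.06530555  0.254297  ]
```

View pics/o5.png

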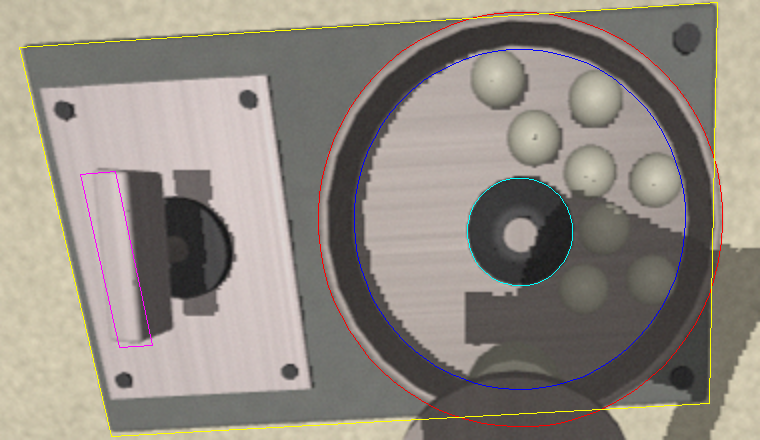

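View pics/o6.png

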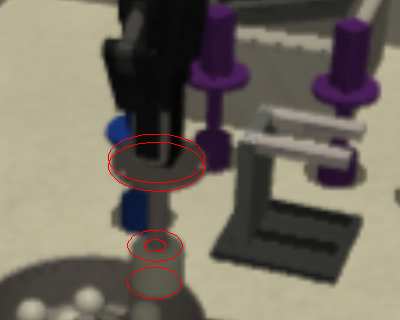

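```bash
python3 -m pendant '[[0,0,2,0,0,0,0.9],[0,0,4,0,0,0,0.9],[0,0,6,0,0,0,0.9],[0,0,7.4,0,0,0,0.9],[0,0,8.2,0,0,0,0.9]]';python3 -m pendant '[[0,0,0.3,0,0,0,0.9],[0,0,0.55,0,0,0,0.9],[0,0,0.55,0,0,0,0.9]]'
python3 - <<'E'
from h import *
s=sensors.get_state(); print(s['tool_pos'],s['ft_force'],s['q'].round(2))
im=cams.get_image('side');cv2.imwrite('pics/s6.png',cv2.resize(im[80:270,230:430],None,fx=3.5,fy=3.5))
E
```

```text
clock: 7.9
tool_pos: [0.5421, -0.0647, 0.1717]
tcp_rot: [1.0, -0.0, -0.0, -0.0]
ft_force: [0.2, -0.2, -2.4]
grip_width: 0.274
clock: 8.28
tool_pos: [0.5424, -0.0644, 0.1671]
tcp_rot: [1.0, 0.0, 0.0, 0.0]
ft_force: [0.4, -0.1, -3.7]
grip_width: 0.276
[ 0.54242085 -0.06442553  0.16712616] [ 0.37253946 -0.13976437 -3.69476023] [-0.32  0.55  1.72 -0.    0.88  1.25]
```

View pics/s6.png

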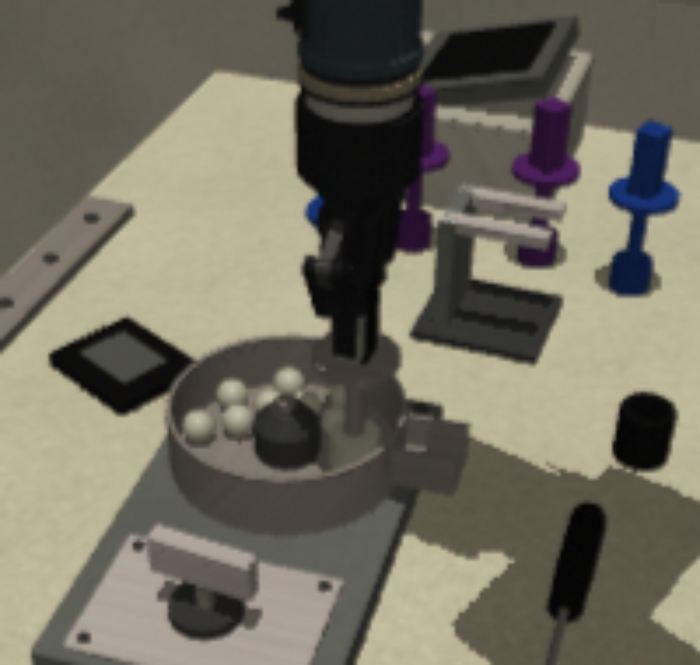

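```bash
cat > arc.py <<'E'
import sys
from h import *
# arc.py startangle step n : rows relative to the pose at startangle
c=np.array([.5935,-.0685]); r=.052
a0,st,n=map(float,sys.argv[1:4])
P=lambda a:c+r*np.array([np.cos(np.radians(a)),np.sin(np.radians(a))])
s=sensors.get_state(); tp=s['tool_pos']; d=tp[:2]-c
print('now',s['clock'],tp.round(4),'r',np.hypot(*d).round(4),'ang',np.degrees(np.arctan2(d[1],d[0])).round(1)%360,'nominal',P(a0).round(4),s['ft_force'].round(1),s['moment'].round(2))
for k in range(int(n)):
    b=P(a0+st*5*k); print(a0+st*5*k,'->',a0+st*5*(k+1),[[round((P(a0+st*(5*k+i))-b)[0]*100,2),round(-(P(a0+st*(5*k+i))-b)[1]*100,2),0] for i in range(1,6)])
E
python3 arc.py 176 10 8
```

```text
now 8.325 [ 0.5425 -0.0644  0.1672] r 0.0512 ang 175.4 nominal [ 0.5416 -0.0649] [-0.5 -0.3 -3.2] [ 0.05 -0.   -0.01]
176.0 -> 226.0 [[np.float64(0.02), np.float64(0.91), 0], [np.float64(0.19), np.float64(1.8), 0], [np.float64(0.51), np.float64(2.64), 0], [np.float64(0.98), np.float64(3.42), 0], [np.float64(1.58), np.float64(4.1), 0]]
226.0 -> 276.0 [[np.float64(0.7), np.float64(0.57), 0], [np.float64(1.5), np.float64(1.01), 0], [np.float64(2.35), np.float64(1.3), 0], [np.float64(3.25), np.float64(1.45), 0], [np.float64(4.16), np.float64(1.43), 0]]
276.0 -> 326.0 [[np.float64(0.89), np.float64(-0.17), 0], [np.float64(1.74), np.float64(-0.5), 0], [np.float64(2.51), np.float64(-0.96), 0], [np.float64(3.2), np.float64(-1.56), 0], [np.float64(3.77), np.float64(-2.26), 0]]
326.0 -> 376.0 [[np.float64(0.44), np.float64(-0.79), 0], [np.float64(0.73), np.float64(-1.65), 0], [np.float64(0.88), np.float64(-2.55), 0], [np.float64(0.86), np.float64(-3.45), 0], [np.float64(0.69), np.float64(-4.34), 0]]
376.0 -> 426.0 [[np.float64(-0.32), np.float64(-0.85), 0], [np.float64(-0.79), np.float64(-1.62), 0], [np.float64(-1.39), np.float64(-2.31), 0], [np.float64(-2.09), np.float64(-2.88), 0], [np.float64(-2.88), np.float64(-3.32), 0]]
426.0 -> 476.0 [[np.float64(-0.86), np.float64(-0.3), 0], [np.float64(-1.75), np.float64(-0.44), 0], [np.float64(-2.66), np.float64(-0.42), 0], [np.float64(-3.55), np.float64(-0.25), 0], [np.float64(-4.39), np.float64(0.08), 0]]
476.0 -> 526.0 [[np.float64(-0.78), np.float64(0.47), 0], [np.float64(-1.46), np.float64(1.06), 0], [np.float64(-2.03), np.float64(1.77), 0], [np.float64(-2.47), np.float64(2.56), 0], [np.float64(-2.77), np.float64(3.42), 0]]
526.0 -> 576.0 [[np.float64(-0.14), np.float64(0.9), 0], [np.float64(-0.13), np.float64(1.8), 0], [np.float64(0.05), np.float64(2.69), 0], [np.float64(0.37), np.float64(3.54), 0], [np.float64(0.84), np.float64(4.31), 0]]
```

```bash
python3 -m pendant '[[0,0.9,0,0,0,0,0.9],[0.15,1.8,0,0,0,0,0.9],[0.45,2.65,0,0,0,0,0.9],[0.9,3.4,0,0,0,0,0.9],[1.5,4.1,0,0,0,0,0.9]]'; python3 arc.py 226 10 0;  python3 -m pendant '[[0.7,0.57,0,0,0,0,0.9],[1.5,1,0,0,0,0,0.9],[2.35,1.3,0,0,0,0,0.9],[3.25,1.45,0,0,0,0,0.9],[4.16,1.43,0,0,0,0,0.9]]'; python3 arc.py 276 10 0
python3 - <<'E'
from h import *
cv2.imwrite('pics/w7.png',cams.get_image('wrist'));
im=cams.get_image('side');cv2.imwrite('pics/s7.png',cv2.resize(im[80:270,230:430],None,fx=3.5,fy=3.5))
E
```

```text
clock: 8.95
tool_pos: [0.5576, -0.1061, 0.1668]
tcp_rot: [1.0, -0.0, 0.0, -0.0]
ft_force: [0.4, 0.2, -3.1]
grip_width: 0.276
now 8.95 [ 0.5576 -0.1061  0.1668] r 0.052 ang 226.3 nominal [ 0.5574 -0.1059] [ 0.4  0.2 -3.1] [-0.04  0.03  0.04]
clock: 9.57
tool_pos: [0.5994, -0.1197, 0.1668]
tcp_rot: [1.0, 0.0, -0.0, -0.0]
ft_force: [0.8, 0.1, -2.6]
grip_width: 0.274
now 9.575 [ 0.5994 -0.1197  0.1668] r 0.0515 ang 276.6 nominal [ 0.5989 -0.1202] [ 0.8  0.1 -2.6] [-0.01  0.03  0.02]
```

View pics/s7.png

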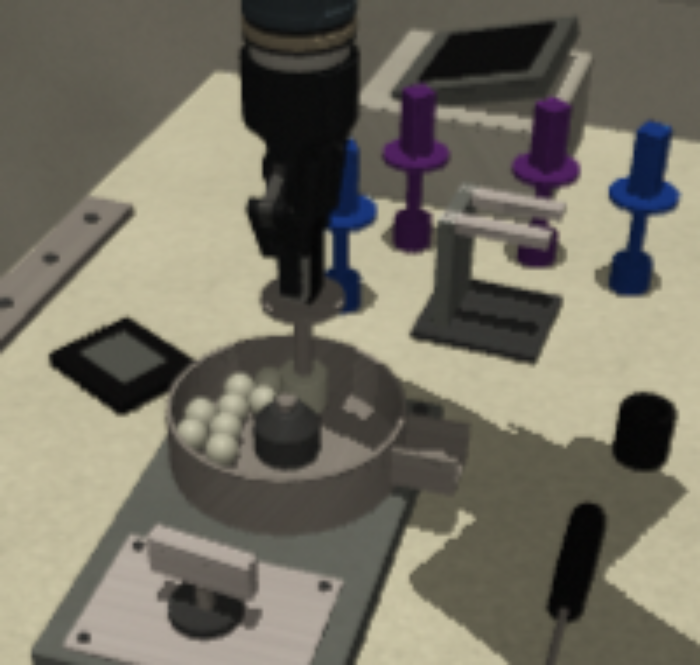

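View pics/w7.png

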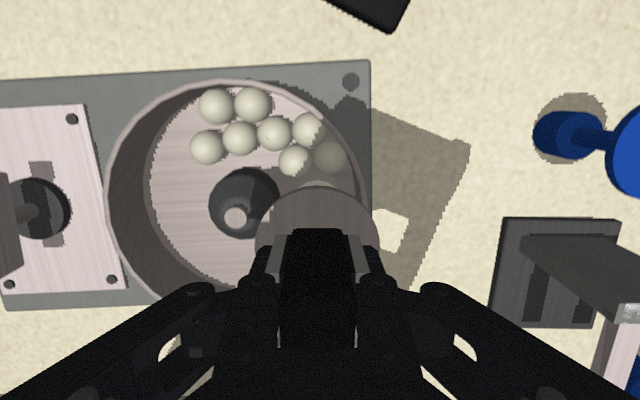

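```bash
python3 -m pendant '[[0.89,-0.17,0,0,0,0,0.9],[1.74,-0.5,0,0,0,0,0.9],[2.5,-1,0,0,0,0,0.9],[3.2,-1.56,0,0,0,0,0.9],[3.75,-2.3,0,0,0,0,0.9]]'; python3 arc.py 326 10 0;  python3 -m pendant '[[0.44,-0.8,0,0,0,0,0.9],[0.73,-1.65,0,0,0,0,0.9],[0.88,-2.55,0,0,0,0,0.9],[0.86,-3.45,0,0,0,0,0.9],[0.69,-4.34,0,0,0,0,0.9]]'; python3 arc.py 376 10 0
python3 - <<'E'
from h import *
cv2.imwrite('pics/w8.png',cams.get_image('wrist'));
im=cams.get_image('side');cv2.imwrite('pics/s8.png',cv2.resize(im[80:270,230:430],None,fx=3.5,fy=3.5))
E
```

```text
clock: 10.3
tool_pos: [0.6368, -0.0962, 0.1668]
tcp_rot: [1.0, 0.0, 0.0, 0.0]
ft_force: [0.2, -0.1, -2.6]
grip_width: 0.276
now 10.3 [ 0.6368 -0.0962  0.1668] r 0.0514 ang 327.4 nominal [ 0.6366 -0.0976] [ 0.2 -0.1 -2.6] [-0.04  0.01  0.01]
clock: 10.92
tool_pos: [0.6431, -0.0527, 0.1668]
tcp_rot: [1.0, 0.0, -0.0, 0.0]
ft_force: [-0.1, -0.5, -2.2]
grip_width: 0.273
now 10.925 [ 0.6431 -0.0527  0.1668] r 0.052 ang 17.7 nominal [ 0.6435 -0.0542] [-0.1 -0.5 -2.2] [-0.01  0.03 -0.03]
```

View pics/s8.png

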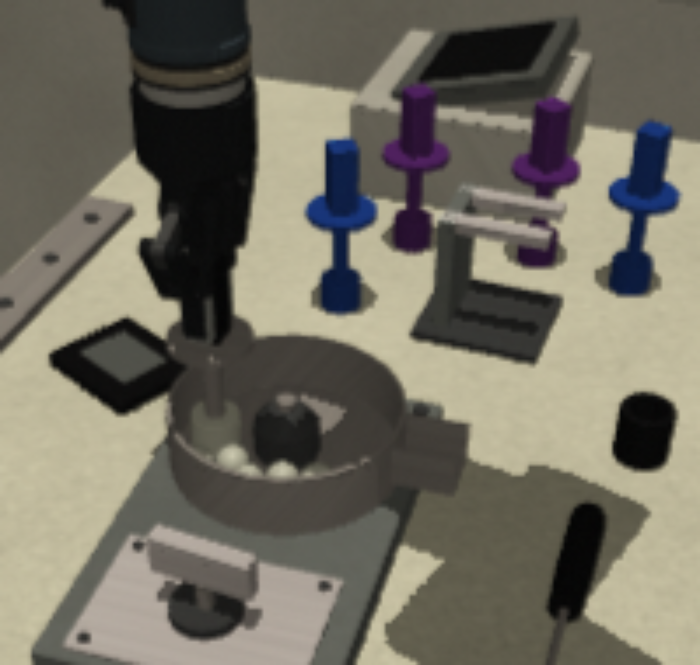

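View pics/w8.png

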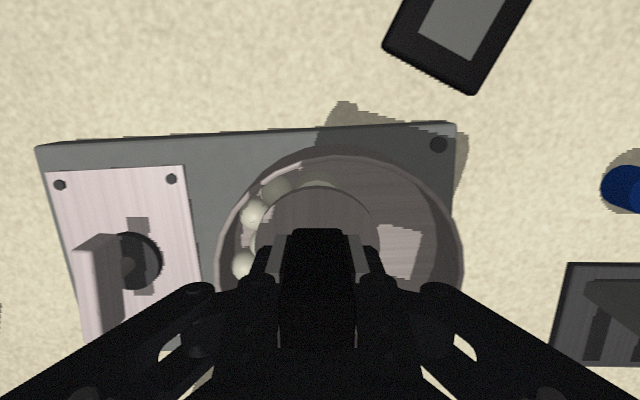

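```bash
python3 -m pendant '[[-0.3,-0.8,0,0,0,0,0.9],[-0.75,-1.55,0,0,0,0,0.9],[-1.35,-2.2,0,0,0,0,0.9],[-2.05,-2.8,0,0,0,0,0.9],[-2.85,-3.2,0,0,0,0,0.9]]'; python3 arc.py 426 10 0;  python3 -m pendant '[[-0.86,-0.3,0,0,0,0,0.9],[-1.75,-0.44,0,0,0,0,0.9],[-2.66,-0.42,0,0,0,0,0.9],[-3.55,-0.25,0,0,0,0,0.9],[-4.39,0.08,0,0,0,0,0.9]]'; python3 arc.py 476 10 0
python3 -m pendant '[[-0.78,0.47,0,0,0,0,0.9],[-1.46,1.06,0,0,0,0,0.9],[-2.03,1.77,0,0,0,0,0.9],[-2.47,2.56,0,0,0,0,0.9],[-2.77,3.42,0,0,0,0,0.9]]'; python3 arc.py 526 10 0
python3 - <<'E'
from h import *
im=cams.get_image('side');cv2.imwrite('pics/s9.png',cv2.resize(im[80:270,230:430],None,fx=3.5,fy=3.5))
E
```

```text
clock: 11.65
tool_pos: [0.6141, -0.0208, 0.1669]
tcp_rot: [1.0, 0.0, -0.0, -0.0]
ft_force: [-0.3, -0.6, -3.4]
grip_width: 0.275
now 11.65 [ 0.6141 -0.0208  0.1669] r 0.0519 ang 66.6 nominal [ 0.6147 -0.021 ] [-0.3 -0.6 -3.4] [ 0.04 -0.02  0.02]
clock: 12.28
tool_pos: [0.5702, -0.0223, 0.1669]
tcp_rot: [1.0, -0.0, 0.0, 0.0]
ft_force: [0.2, 0.0, -2.6]
grip_width: 0.274
now 12.275 [ 0.5702 -0.0223  0.1669] r 0.0517 ang 116.8 nominal [ 0.5707 -0.0218] [ 0.2  0.  -2.6] [ 0.09 -0.04 -0.02]
clock: 12.9
tool_pos: [0.5429, -0.057, 0.1668]
tcp_rot: [1.0, -0.0, 0.0, 0.0]
ft_force: [0.2, 0.8, -2.5]
grip_width: 0.277
now 12.9 [ 0.5429 -0.057   0.1668] r 0.0519 ang 167.2 nominal [ 0.543  -0.0559] [ 0.2  0.8 -2.5] [ 0.04  0.04 -0.01]
```

View pics/s9.png

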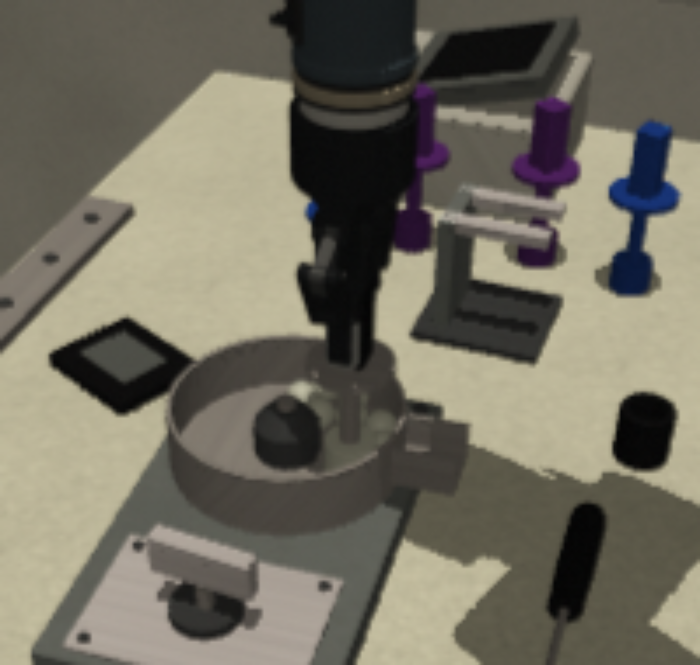

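```bash
python3 -m pendant '[[-0.14,0.85,0,0,0,0,0.9],[-0.13,1.75,0,0,0,0,0.9],[0.05,2.6,0,0,0,0,0.9],[0.37,3.45,0,0,0,0,0.9],[0.84,4.21,0,0,0,0,0.9]]'; python3 arc.py 216 10 7
```

```text
clock: 13.58
tool_pos: [0.5518, -0.0991, 0.1668]
tcp_rot: [1.0, -0.0, 0.0, 0.0]
ft_force: [0.3, -0.1, -3.1]
grip_width: 0.275
now 13.575 [ 0.5518 -0.0991  0.1668] r 0.0517 ang 216.3 nominal [ 0.5514 -0.0991] [ 0.3 -0.1 -3.1] [0.07 0.03 0.02]
216.0 -> 266.0 [[np.float64(0.59), np.float64(0.68), 0], [np.float64(1.3), np.float64(1.25), 0], [np.float64(2.09), np.float64(1.69), 0], [np.float64(2.95), np.float64(1.99), 0], [np.float64(3.84), np.float64(2.13), 0]]
266.0 -> 316.0 [[np.float64(0.91), np.float64(-0.02), 0], [np.float64(1.8), np.float64(-0.19), 0], [np.float64(2.64), np.float64(-0.51), 0], [np.float64(3.42), np.float64(-0.98), 0], [np.float64(4.1), np.float64(-1.58), 0]]
316.0 -> 366.0 [[np.float64(0.57), np.float64(-0.7), 0], [np.float64(1.01), np.float64(-1.5), 0], [np.float64(1.3), np.float64(-2.35), 0], [np.float64(1.45), np.float64(-3.25), 0], [np.float64(1.43), np.float64(-4.16), 0]]
366.0 -> 416.0 [[np.float64(-0.17), np.float64(-0.89), 0], [np.float64(-0.5), np.float64(-1.74), 0], [np.float64(-0.96), np.float64(-2.51), 0], [np.float64(-1.56), np.float64(-3.2), 0], [np.float64(-2.26), np.float64(-3.77), 0]]
416.0 -> 466.0 [[np.float64(-0.79), np.float64(-0.44), 0], [np.float64(-1.65), np.float64(-0.73), 0], [np.float64(-2.55), np.float64(-0.88), 0], [np.float64(-3.45), np.float64(-0.86), 0], [np.float64(-4.34), np.float64(-0.69), 0]]
466.0 -> 516.0 [[np.float64(-0.85), np.float64(0.32), 0], [np.float64(-1.62), np.float64(0.79), 0], [np.float64(-2.31), np.float64(1.39), 0], [np.float64(-2.88), np.float64(2.09), 0], [np.float64(-3.32), np.float64(2.88), 0]]
516.0 -> 566.0 [[np.float64(-0.3), np.float64(0.86), 0], [np.float64(-0.44), np.float64(1.75), 0], [np.float64(-0.42), np.float64(2.66), 0], [np.float64(-0.25), np.float64(3.55), 0], [np.float64(0.08), np.float64(4.39), 0]]
```

```bash
python3 -m pendant '[[0.59,0.68,0,0,0,0,0.9],[1.3,1.25,0,0,0,0,0.9],[2.09,1.69,0,0,0,0,0.9],[2.95,2,0,0,0,0,0.9],[3.84,2.13,0,0,0,0,0.9]]'; python3 arc.py 266 10 0; python3 -m pendant '[[0.91,0,0,0,0,0,0.9],[1.8,-0.2,0,0,0,0,0.9],[2.64,-0.51,0,0,0,0,0.9],[3.42,-0.98,0,0,0,0,0.9],[4.1,-1.55,0,0,0,0,0.9]]'; python3 arc.py 316 10 0;  python3 -m pendant '[[0.57,-0.7,0,0,0,0,0.9],[1,-1.5,0,0,0,0,0.9],[1.3,-2.35,0,0,0,0,0.9],[1.45,-3.25,0,0,0,0,0.9],[1.43,-4.1,0,0,0,0,0.9]]'; python3 arc.py 366 10 0
python3 - <<'E'
from h import *
cv2.imwrite('pics/w10.png',cams.get_image('wrist'));
im=cams.get_image('side');cv2.imwrite('pics/s10.png',cv2.resize(im[80:270,230:430],None,fx=3.5,fy=3.5))
E
```

```text
clock: 14.2
tool_pos: [0.5906, -0.1198, 0.1668]
tcp_rot: [1.0, 0.0, 0.0, 0.0]
ft_force: [0.5, 0.0, -3.7]
grip_width: 0.271
now 14.2 [ 0.5906 -0.1198  0.1668] r 0.0514 ang 266.7 nominal [ 0.5899 -0.1204] [ 0.5  0.  -3.7] [-0.01  0.02 -0.  ]
clock: 14.82
tool_pos: [0.6314, -0.1037, 0.1668]
tcp_rot: [1.0, 0.0, -0.0, -0.0]
ft_force: [0.0, 0.3, -3.2]
grip_width: 0.272
now 14.825 [ 0.6314 -0.1037  0.1668] r 0.0517 ang 317.1 nominal [ 0.6309 -0.1046] [ 0.   0.3 -3.2] [-0.    0.06 -0.03]
clock: 15.45
tool_pos: [0.6452, -0.0625, 0.1669]
tcp_rot: [1.0, 0.0, -0.0, -0.0]
ft_force: [0.2, -0.3, -2.4]
grip_width: 0.278
now 15.45 [ 0.6452 -0.0625  0.1669] r 0.052 ang 6.6 nominal [ 0.6452 -0.0631] [ 0.2 -0.3 -2.4] [-0.11  0.05  0.  ]
```

View pics/s10.png

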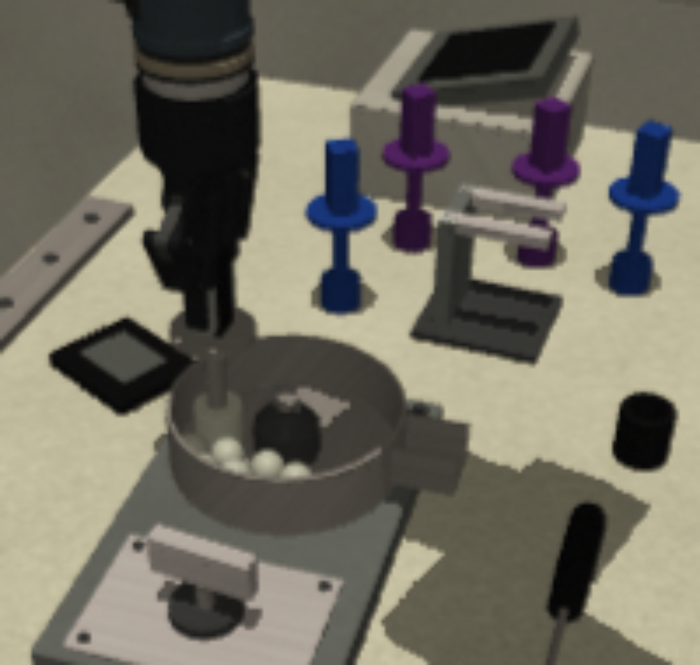

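View pics/w10.png

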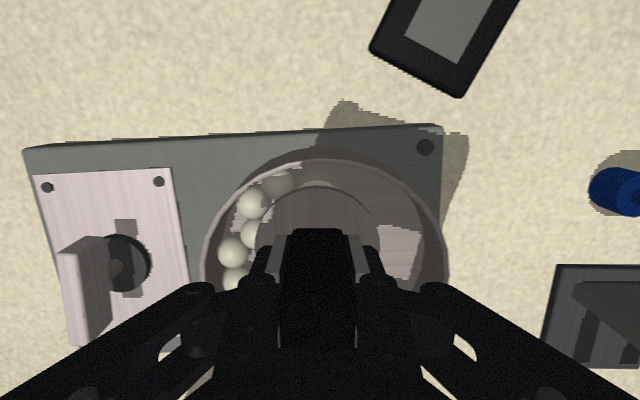

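```bash
python3 -m pendant '[[-0.17,-0.85,0,0,0,0,0.9],[-0.5,-1.7,0,0,0,0,0.9],[-0.96,-2.48,0,0,0,0,0.9],[-1.56,-3.17,0,0,0,0,0.9],[-2.26,-3.75,0,0,0,0,0.9]]'; python3 arc.py 416 10 0; python3 -m pendant '[[-0.79,-0.44,0,0,0,0,0.9],[-1.65,-0.7,0,0,0,0,0.9],[-2.55,-0.85,0,0,0,0,0.9],[-3.45,-0.83,0,0,0,0,0.9],[-4.34,-0.66,0,0,0,0,0.9]]'; python3 arc.py 466 10 0;  python3 -m pendant '[[-0.85,0.32,0,0,0,0,0.9],[-1.62,0.79,0,0,0,0,0.9],[-2.3,1.39,0,0,0,0,0.9],[-2.85,2.09,0,0,0,0,0.9],[-3.3,2.88,0,0,0,0,0.9]]'; python3 arc.py 516 10 0; python3 -m pendant '[[-0.27,0.86,0,0,0,0,0.9],[-0.4,1.6,0,0,0,0,0.9],[-0.4,2,0,0,0,0,0.9],[-0.4,2,0,0,0,0,0.9],[-0.4,2,0,0,0,0,0.9]]'; python3 arc.py 538 10 0
python3 - <<'E'
from h import *
cv2.imwrite('pics/w11.png',cams.get_image('wrist'));
im=cams.get_image('side');cv2.imwrite('pics/s11.png',cv2.resize(im[80:270,230:430],None,fx=3.5,fy=3.5))
E
```

```text
clock: 16.18
tool_pos: [0.6221, -0.0252, 0.1669]
tcp_rot: [1.0, 0.0, 0.0, 0.0]
ft_force: [-0.5, 0.1, -2.9]
grip_width: 0.271
now 16.175 [ 0.6221 -0.0252  0.1669] r 0.0519 ang 56.5 nominal [ 0.6226 -0.0254] [-0.5  0.1 -2.9] [-0.03  0.   -0.04]
clock: 16.8
tool_pos: [0.5786, -0.0192, 0.1669]
tcp_rot: [1.0, 0.0, 0.0, 0.0]
ft_force: [-0.1, 0.1, -2.9]
grip_width: 0.274
now 16.8 [ 0.5786 -0.0192  0.1669] r 0.0515 ang 106.8 nominal [ 0.5792 -0.0185] [-0.1  0.1 -2.9] [-0.    0.02  0.02]
clock: 17.42
tool_pos: [0.5459, -0.0485, 0.1668]
tcp_rot: [1.0, 0.0, 0.0, 0.0]
ft_force: [-0.2, 0.4, -2.1]
grip_width: 0.28
now 17.425 [ 0.5459 -0.0485  0.1668] r 0.0516 ang 157.2 nominal [ 0.546  -0.0473] [-0.2  0.4 -2.1] [ 0.04  0.04 -0.01]
clock: 18.05
tool_pos: [0.5422, -0.0677, 0.1668]
tcp_rot: [1.0, 0.0, -0.0, -0.0]
ft_force: [-0.5, 0.3, -2.8]
grip_width: 0.269
now 18.05 [ 0.5422 -0.0677  0.1668] r 0.0513 ang 179.1 nominal [ 0.5415 -0.0667] [-0.5  0.3 -2.8] [ 0.    0.03 -0.02]
```

View pics/s11.png

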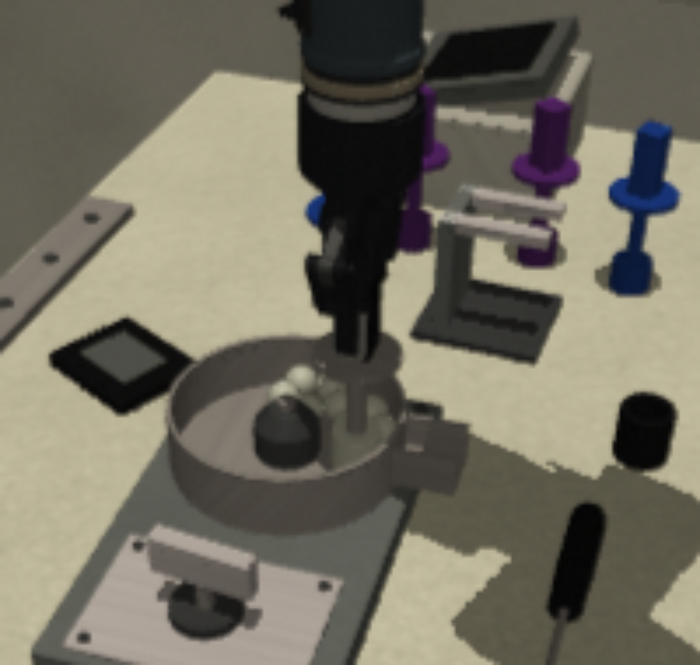

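View pics/w11.png

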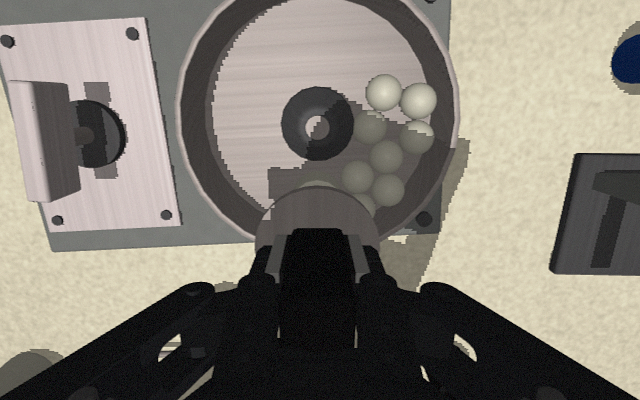

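```bash
python3 -m pendant '[[0,0,-1,0,0,0,0.9],[0,0,-3,0,0,0,0.9],[0,0,-5.5,0,0,0,0.9],[0,0,-8,0,0,0,0.9],[0,0,-8.8,0,0,0,0.9]]'; python3 -m pendant '[[-1.8,3.6,0,0,0,0,0.9],[-4.2,8.5,0,0,0,0,0.9],[-6.6,13.4,0,0,0,0,0.9],[-9,18.3,0,0,0,0,0.9],[-11,22.5,0,0,0,0,0.9]]'; python3 -m pendant '[[-1.4,2.8,0,0,0,0,0.9],[-2,4,0,0,0,0,0.9],[-2,4,0.5,0,0,0,0.9],[-2,4,2,0,0,0,0.9],[-2,4,4,0,0,0,0.9]]'
python3 - <<'E'
from h import *
im=cams.get_image('side');cv2.imwrite('pics/s12.png',cv2.resize(im[80:270,230:430],None,fx=3.5,fy=3.5))
s=sensors.get_state(); print(s['tool_pos'],s['ft_force'])
E
```

```text
clock: 18.77
tool_pos: [0.5431, -0.068, 0.257]
tcp_rot: [1.0, 0.0, 0.002, 0.001]
ft_force: [-1.6, -0.4, -3.3]
grip_width: 0.28
clock: 19.4
tool_pos: [0.431, -0.2943, 0.2545]
tcp_rot: [1.0, -0.0, -0.0, -0.0]
ft_force: [0.4, -0.2, -3.1]
grip_width: 0.275
clock: 20.02
tool_pos: [0.4128, -0.3314, 0.2139]
tcp_rot: [1.0, 0.001, 0.0, -0.0]
ft_force: [-0.2, -0.2, -2.2]
grip_width: 0.276
[ 0.41149236 -0.32989536  0.21105773] [-0.67048705  1.66008079 -4.44674324]
```

View pics/s12.png

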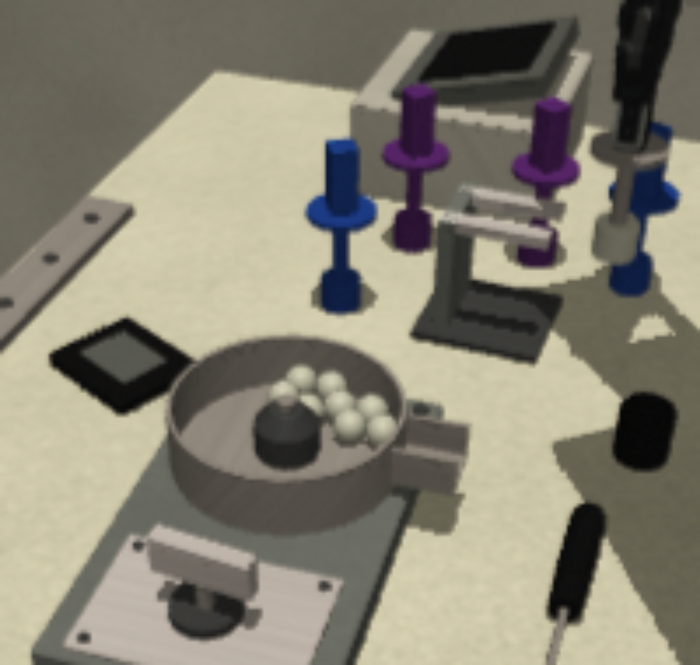

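```bash
python3 -m pendant '[[0,0,1,0,0,0,0.9],[0,0,3,0,0,0,0.9],[0,0,5,0,0,0,0.9],[0,0,5.6,0,0,0,0.9],[0,0,5.6,0,0,0,0.9]]';python3 -m pendant '[[0,0,0,0,0,0,0.9],[0,0,0,0,0,0,0.9]]'
python3 - <<'E'
from h import *
s=sensors.get_state(); print(s['tool_pos'],s['ft_force'])
cv2.imwrite('pics/w13.png',cams.get_image('wrist'));
im=cams.get_image('side');cv2.imwrite('pics/s13.png',cv2.resize(im[90:200,320:450],None,fx=5,fy=5))
E
```

```text
clock: 20.7
tool_pos: [0.4124, -0.3327, 0.1587]
tcp_rot: [1.0, 0.0, -0.0, -0.0]
ft_force: [-0.5, 0.2, -2.4]
grip_width: 0.276
clock: 20.95
tool_pos: [0.4126, -0.3333, 0.1596]
tcp_rot: [1.0, 0.0, 0.001, 0.001]
ft_force: [0.3, 0.1, -3.0]
grip_width: 0.272
[ 0.41256439 -0.3332901   0.15957607] [ 0.30743285  0.09327964 -3.00158943]
```

View pics/s13.png

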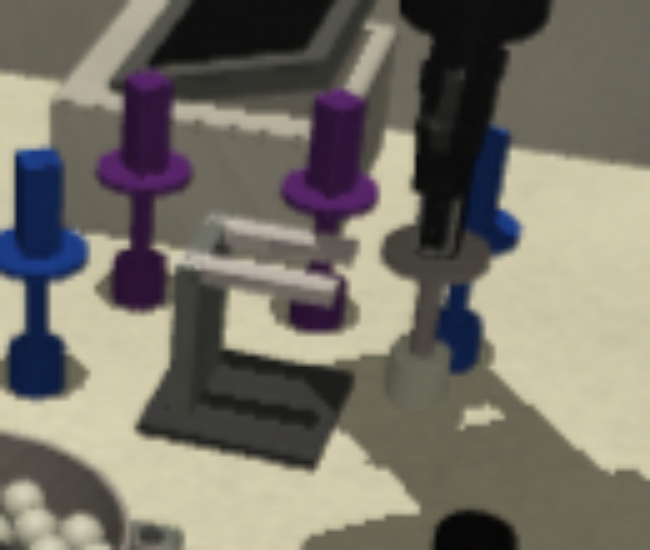

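View pics/w13.png

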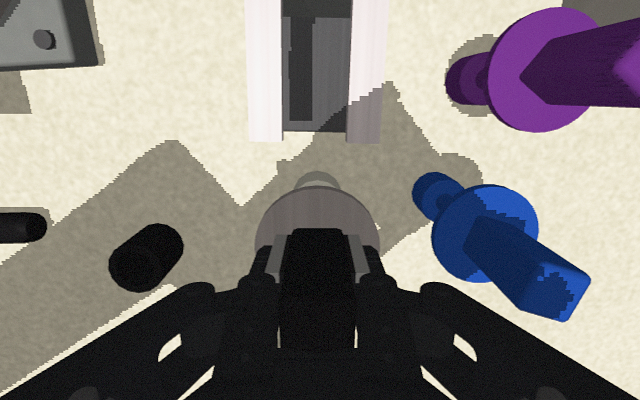

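```bash
python3 -m pendant '[[1.5,0,0.2,0,0,0,0.9],[3.3,0,0.4,0,0,0,0.9],[5,0,0.4,0,0,0,0.9],[6.6,0,0.4,0,0,0,0.9],[7.8,0,0.4,0,0,0,0.9]]';python3 -m pendant '[[0.7,0,0,0,0,0,0.9],[1,0,0,0,0,0,0.9],[1,0,0.3,0,0,0,0.9],[1,0,0.6,0,0,0,0.9],[1,0,0.8,0,0,0,0.9]]';python3 -m pendant '[[0,0,0.1,0,0,0,0.9],[0,0,0.1,0,0,0,0.9]]'
python3 - <<'E'
from h import *
s=sensors.get_state(); print(s['tool_pos'],s['ft_force'])
cv2.imwrite('pics/w14.png',cams.get_image('wrist'));
im=cams.get_image('side');cv2.imwrite('pics/s14.png',cv2.resize(im[90:200,320:450],None,fx=5,fy=5))
E
```

```text
clock: 21.68
tool_pos: [0.4916, -0.3328, 0.1547]
tcp_rot: [1.0, 0.0, 0.0, 0.0]
ft_force: [0.2, -0.2, -3.6]
grip_width: 0.275
clock: 22.3
tool_pos: [0.4997, -0.3328, 0.1467]
tcp_rot: [1.0, -0.0, -0.0, -0.0]
ft_force: [-2.3, 2.3, 6.2]
grip_width: 0.276
clock: 22.55
tool_pos: [0.4997, -0.3328, 0.1467]
tcp_rot: [1.0, -0.0, -0.0, -0.0]
ft_force: [-2.9, 1.2, 5.9]
grip_width: 0.274
[ 0.49970011 -0.332799    0.1467429 ] [-2.9096078   1.21951918  5.93639769]
```

View pics/s14.png

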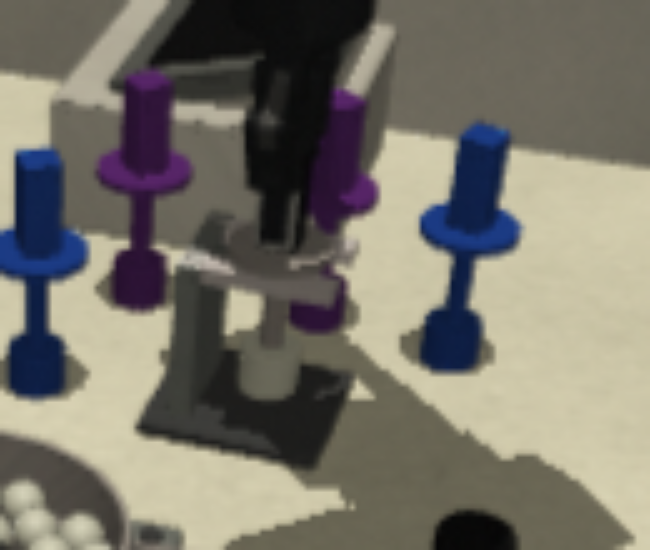

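View pics/w14.png

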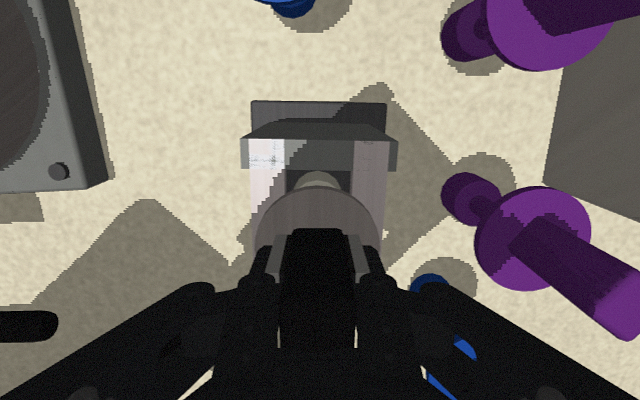

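```bash
python3 -m pendant '[[0,0,0,0,0,0,0.6],[0,0,0,0,0,0,0.4],[0,0,0,0,0,0,0.4],[0,0,0,0,0,0,0.35],[0,0,0,0,0,0,0.35]]';python3 -m pendant '[[0,0,-1,0,0,0,0.35],[0,0,-3,0,0,0,0.35],[0,0,-5,0,0,0,0.35],[0,0,-8,0,0,0,0.35],[0,0,-11,0,0,0,0.35]]'
python3 - <<'E'
from h import *
s=sensors.get_state(); print(s['tool_pos'],s['ft_force'],s['q'].round(3))
cv2.imwrite('pics/w15.png',cams.get_image('wrist')[60:300,200:440]);
im=cams.get_image('side');cv2.imwrite('pics/s15.png',cv2.resize(im[90:200,320:450],None,fx=5,fy=5))
E
```

```text
clock: 23.28
tool_pos: [0.5003, -0.3329, 0.1457]
tcp_rot: [1.0, 0.0, -0.0, -0.0]
ft_force: [0.4, 0.0, -0.2]
grip_width: 0.65
clock: 23.9
tool_pos: [0.5002, -0.3329, 0.2574]
tcp_rot: [1.0, 0.0, 0.0, 0.0]
ft_force: [-0.5, 0.3, -0.1]
grip_width: 0.646
[ 0.5001887  -0.33285081  0.25736644] [-0.46322585  0.25615667 -0.10495296] [-0.773  0.493  1.495  0.     1.153  0.798]
```

View pics/s15.png

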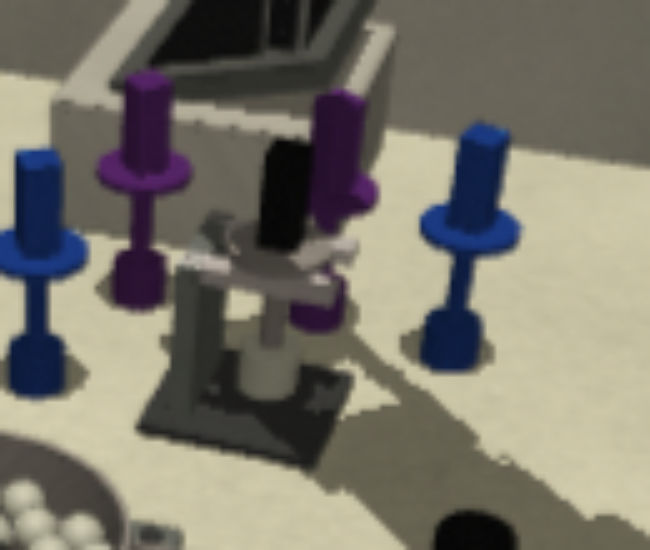

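View pics/w15.png

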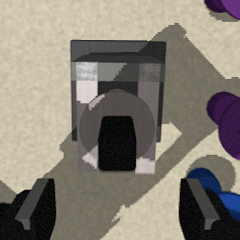

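```bash
python3 -m pendant '[[0.8,-4.8,-1,0,0,-10,0.35],[1.6,-9.6,-2,0,0,-20,0.3],[2.4,-14.4,-3,0,0,-30,0.3],[3.2,-19.2,-3,0,0,-40,0.3],[4,-24,-3,0,0,-50,0.3]]';python3 -m pendant '[[3.6,-1.8,0,0,0,-10,0.3],[7.1,-3.6,0,0,0,-20,0.3],[10.6,-5.4,0,0,0,-30,0.3],[14.1,-7.2,0,0,0,-40,0.3],[17.6,-9,0,0,0,-50,0.3]]';python3 -m pendant '[[0,0,0,0,0,-10,0.3],[0,0,0,0,0,-20,0.3],[0,0,0,0,0,-30,0.3],[0,0,0,0,0,-40,0.3],[0,0,0,0,0,-50,0.3]]';python3 -m pendant '[[0,0,0,0,0,-10,0.3],[0,0,0,0,0,-20,0.3],[0,0,0,0,0,-30,0.3],[0,0,0,0,0,-33,0.3],[0,0,0,0,0,-33,0.3]]';python3 -m pendant '[[0,0,0,0,0,0,0.3],[0,0,0,0,0,0,0.3]]'
python3 - <<'E'
from h import *
cams.get_image('side')
s=sensors.get_state(); print(s['tool_pos'],np.degrees(R.from_quat(s['tcp_rot']).as_rotvec()).round(2),R.from_quat(s['tcp_rot']).as_matrix().round(3).tolist(),s['q'].round(3))
im=cams.get_image('wrist'); cv2.imwrite('pics/w16.png',im)
E
```

```text
clock: 24.62
tool_pos: [0.54, -0.0913, 0.2856]
tcp_rot: [0.905, 0.425, -0.0, -0.0]
ft_force: [0.3, 1.0, -0.6]
grip_width: 0.7
clock: 25.25
tool_pos: [0.5842, 0.1011, 0.2853]
tcp_rot: [0.641, 0.768, -0.0, -0.0]
ft_force: [0.7, -0.5, 0.3]
grip_width: 0.698
clock: 25.88
tool_pos: [0.5839, 0.0998, 0.2852]
tcp_rot: [0.256, 0.967, -0.0, -0.001]
ft_force: [-0.3, -0.7, 0.2]
grip_width: 0.699
clock: 26.5
tool_pos: [0.584, 0.0998, 0.2853]
tcp_rot: [-0.026, 1.0, 0.0, -0.001]
ft_force: [-0.0, 0.1, -0.7]
grip_width: 0.701
clock: 26.75
tool_pos: [0.5843, 0.0998, 0.2857]
tcp_rot: [-0.026, 1.0, 0.0, -0.0]
ft_force: [-0.4, -0.1, 0.5]
grip_width: 0.699
[0.58433885 0.09976083 0.28577433] [   4.68 -179.93   -0.  ] [[-0.999, -0.052, -0.0], [-0.052, 0.999, 0.0], [0.0, 0.0, -1.0]] [-0.019  0.452  1.482  0.     1.208 -1.642]
```

View pics/w16.png

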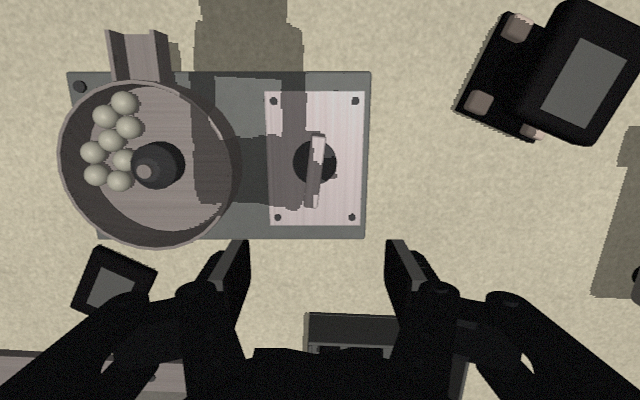

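Run:
```python
from h import *
im=cv2.imread('pics/w16.png')
c=cv2.resize(im[60:250,240:390],None,fx=4,fy=4,interpolation=cv2.INTER_CUBIC)
c=np.clip(c.astype(float)*1.8,0,255).astype(np.uint8)
s=sensors.get_state()
for p,col in(((.5935,-.0685,.056),(0,0,255)),((.594,-.0687,.0525),(0,255,0))):
    for P in (T(p,[(.035,.158,.092),(.035,.172,.092),(-.035,.172,.092),(-.035,.158,.092)]),T(p,C)):
        cv2.polylines(c,[np.round(((proj('wrist',P,s)-np.array((240,60))+.5)*4-.5)).astype(int)],True,col,1)
cv2.imwrite('pics/c16.png',c); print(s['clock'],s['tool_pos'])
```

```text
26.85 [0.58435597 0.0997847  0.28580516]
```

View pics/c16.png

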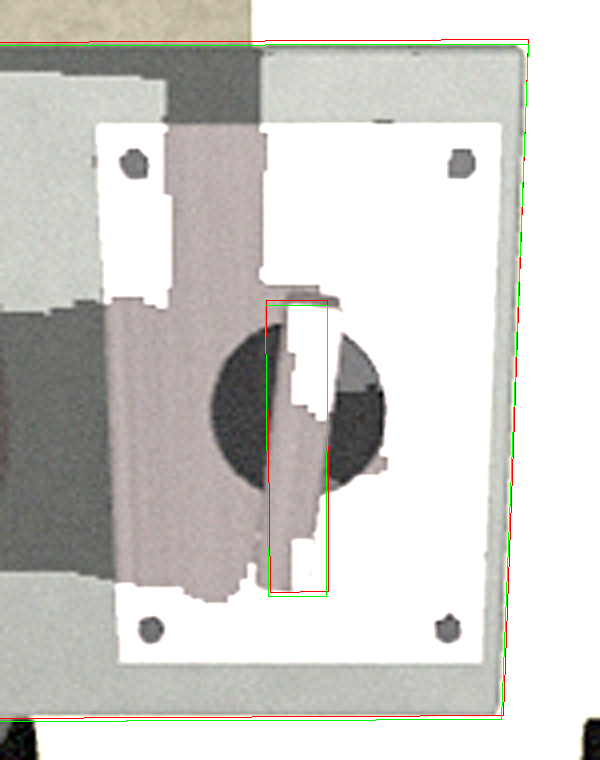

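Run:
```python
from h import *
im=cv2.imread('pics/w16.png')
c=cv2.resize(im[125:220,285:355],None,fx=8,fy=8,interpolation=cv2.INTER_CUBIC)
cv2.imwrite('pics/c17.png',np.clip(c.astype(float)*1.1,0,255).astype(np.uint8))
```

```text
(no output)
```

View pics/c17.png

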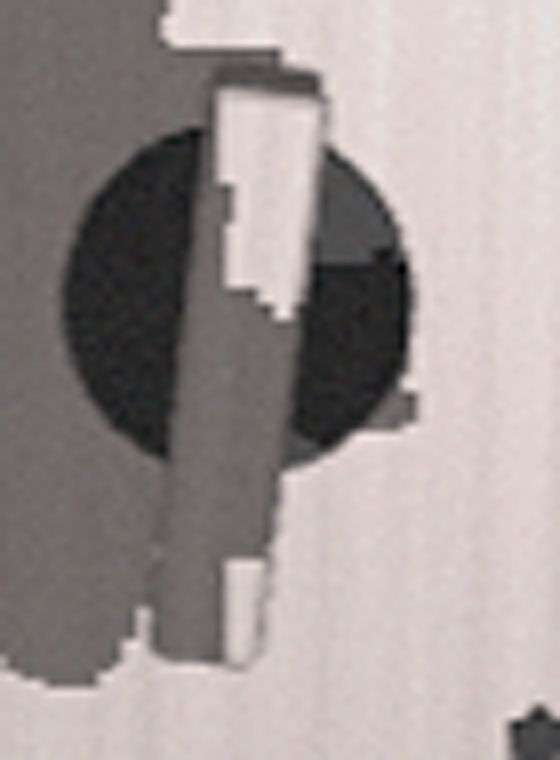

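Run:
```python
from h import *
s=sensors.get_state()
f=lambda l:(np.array(l)+.5)/8-.5+np.array((285,125))
P=back('wrist',f([(215,92),(322,95),(262,660),(155,655)]),.092,s)[:,:2]; print(P.round(4),P.mean(0))
d=(P[0]+P[1]-P[2]-P[3])/2; print('len',np.hypot(*d),'dir',np.degrees(np.arctan2(d[1],d[0])),'wid',np.hypot(*(P[0]-P[1])))
tx=R.from_quat(s['tcp_rot']).as_matrix()[:,0]; print('tool yaw',np.degrees(np.arctan2(tx[1],tx[0])))
ci=f([(237,298)]); print('boss circle',back('wrist',ci,.038,s))
for p in ((.5935,-.0685,.056),(.594,-.0687,.0525)): print(T(p,[(0,.165,0)]))
```

```text
[[0.5508 0.0923]
 [0.5505 0.1045]
 [0.6186 0.1011]
 [0.6186 0.0881]] [0.58462386 0.09648691]
len 0.06812408543576554 dir 176.8552633848919 wid 0.012213524837340301
tool yaw -177.01227573388573
boss circle [[0.58473796 0.09607469 0.038     ]]
[[0.58426483 0.09624135 0.        ]]
[[0.58534148 0.09607266 0.        ]]
```

```bash
python3 -m pendant '[[0,-0.2,3,0,0,3,0.4],[0,-0.35,7,0,0,6,0.45],[0,-0.35,11,0,0,6,0.5],[0,-0.35,14,0,0,6,0.5],[0,-0.35,15.5,0,0,6,0.5]]';python3 -m pendant '[[0,0,1,0,0,0,0.5],[0,0,2,0,0,0,0.5],[0,0,3,0,0,0,0.5],[0,0,3.8,0,0,0,0.5],[0,0,3.8,0,0,0,0.5]]'
python3 - <<'E'
from h import *
im=cams.get_image('side');cv2.imwrite('pics/s18.png',cv2.resize(im[150:300,220:380],None,fx=4.5,fy=4.5))
s=sensors.get_state(); print(s['tool_pos'],np.degrees(R.from_quat(s['tcp_rot']).as_rotvec()).round(2),s['q'].round(3))
im=cams.get_image('wrist'); cv2.imwrite('pics/w18.png',im)
E
```

```text
clock: 27.48
tool_pos: [0.5838, 0.0963, 0.1292]
tcp_rot: [0.026, 1.0, -0.0, -0.001]
ft_force: [-0.3, 1.4, 0.6]
grip_width: 0.503
clock: 28.1
tool_pos: [0.5842, 0.0963, 0.0923]
tcp_rot: [0.026, 1.0, -0.0, -0.001]
ft_force: [-0.0, 0.8, 0.5]
grip_width: 0.5
[0.58452772 0.09627756 0.09268753] [  -4.71 -179.92   -0.  ] [-0.025  0.709  1.639  0.     0.794 -1.544]
```

View pics/s18.png

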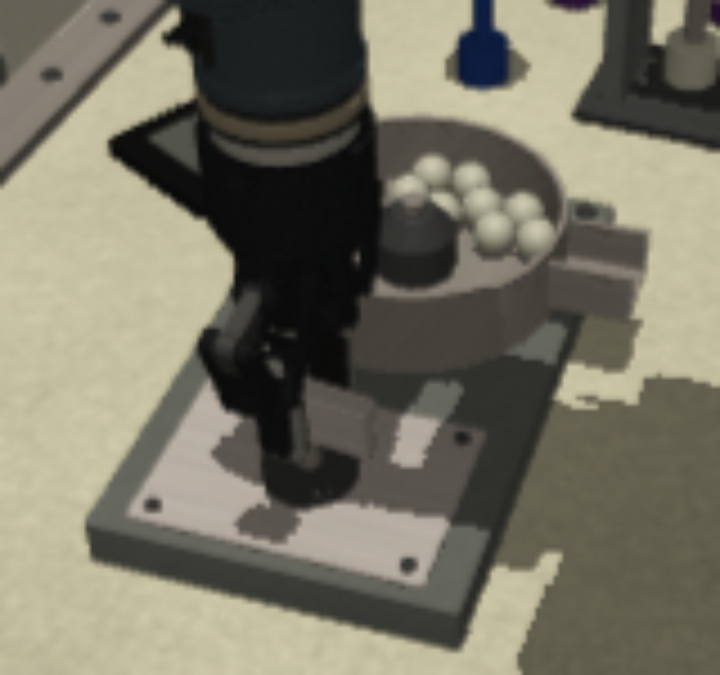

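View pics/w18.png

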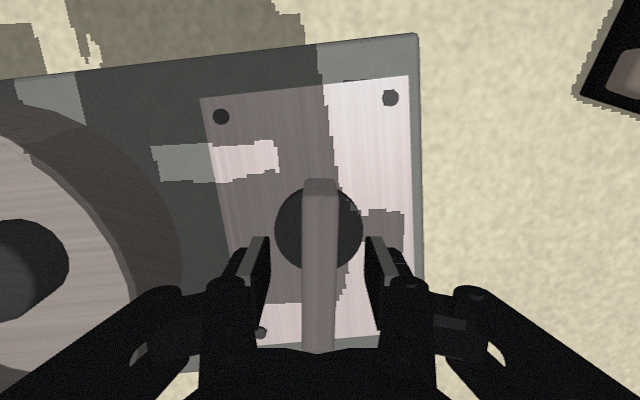

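```bash
python3 -m pendant '[[0,0,0,0,0,0,0.8],[0,0,0,0,0,0,0.95],[0,0,0,0,0,0,1],[0,0,0,0,0,0,1],[0,0,0,0,0,0,1]]';python3 -m pendant '[[0,0,0.2,0,0,0,1],[0,0,0.4,0,0,0,1],[0,0,0.6,0,0,0,1],[0,0,0.8,0,0,0,1],[0,0,0.95,0,0,0,1]]';python3 -m pendant '[[0,0,0,0,0,0,1],[0,0,0,0,0,0,1]]'
python3 - <<'E'
from h import *
im=cams.get_image('side');cv2.imwrite('pics/s19.png',cv2.resize(im[150:300,220:380],None,fx=4.5,fy=4.5))
s=sensors.get_state(); print(s['tool_pos'],s['ft_force'],s['moment'],np.degrees(R.from_quat(s['tcp_rot']).as_rotvec()).round(2),s['q'].round(3))
im=cams.get_image('wrist'); cv2.imwrite('pics/w19.png',im)
E
```

```text
clock: 28.82
tool_pos: [0.5849, 0.0967, 0.0933]
tcp_rot: [0.026, 1.0, 0.0, 0.0]
ft_force: [0.0, 3.9, 3.4]
grip_width: 0.149
clock: 29.45
tool_pos: [0.585, 0.0967, 0.086]
tcp_rot: [0.026, 1.0, 0.0, 0.001]
ft_force: [-5.8, 4.1, 27.9]
grip_width: 0.149
clock: 29.7
tool_pos: [0.585, 0.0967, 0.0861]
tcp_rot: [0.026, 1.0, 0.0, 0.001]
ft_force: [-3.4, 4.5, 21.5]
grip_width: 0.15
[0.58494912 0.09667811 0.08611122] [-3.8019481   5.03568804 20.78273659] [ 0.89367708  0.73870357 -0.00692407] [4.7100e+00 1.7984e+02 4.0000e-02] [-2.500e-02  7.190e-01  1.642e+00  1.000e-03  7.790e-01 -1.544e+00]
```

View pics/s19.png

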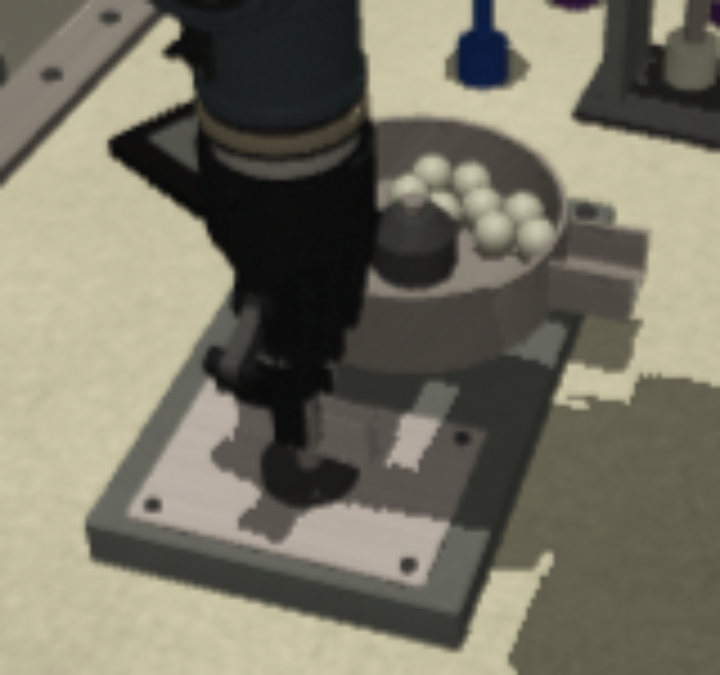

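View pics/w19.png

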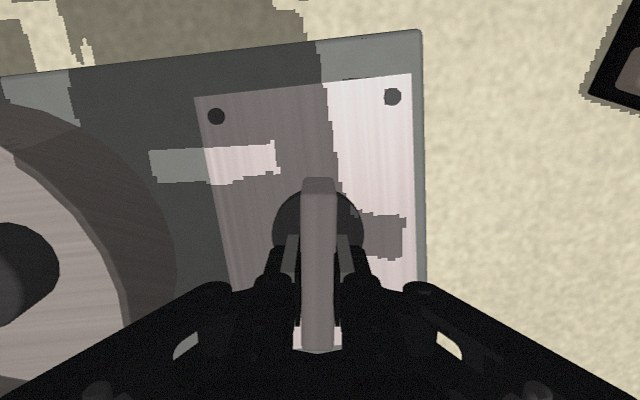

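```bash
python3 -m pendant '[[0,0,-0.1,0,0,2,1],[0,0,-0.1,0,0,8,1],[0,0,-0.1,0,0,16,1],[0,0,-0.1,0,0,24,1],[0,0,-0.1,0,0,32,1]]';python3 - <<'E'
from h import *
s=sensors.get_state(); print(s['tool_pos'],s['ft_force'],s['moment'],np.degrees(R.from_quat(s['tcp_rot']).as_rotvec()).round(2))
E
```

```text
clock: 30.42
tool_pos: [0.5849, 0.0968, 0.0862]
tcp_rot: [0.303, 0.953, 0.0, 0.001]
ft_force: [-2.4, 4.9, 16.1]
grip_width: 0.153
[0.58488642 0.09675396 0.08618314] [-2.41549532  4.89497494 16.07564246] [0.95132477 0.46545594 0.10978553] [5.445e+01 1.715e+02 7.000e-02]
```

```bash
python3 -m pendant '[[0,0,0,0,0,9,1],[0,0,0,0,0,18,1],[0,0,0,0,0,27,1],[0,0,0,0,0,36,1],[0,0,0,0,0,44,1]]';python3 - <<'E'
from h import *
s=sensors.get_state(); print(s['tool_pos'],s['ft_force'],s['moment'],np.degrees(R.from_quat(s['tcp_rot']).as_rotvec()).round(2))
E
python3 -m pendant '[[0,0,0,0,0,3,1],[0,0,0,0,0,6,1],[0,0,0,0,0,8.5,1],[0,0,0,0,0,8.5,1]]';python3 - <<'E'
from h import *
s=sensors.get_state(); print(s['tool_pos'],s['ft_force'],s['moment'],R.from_quat(s['tcp_rot']).as_matrix()[:,0],s['q'].round(3))
im=cams.get_image('side');cv2.imwrite('pics/s20.png',cv2.resize(im[150:300,220:380],None,fx=4.5,fy=4.5))
im=cams.get_image('wrist'); cv2.imwrite('pics/w20.png',im)
E
```

```text
clock: 31.05
tool_pos: [0.5849, 0.0969, 0.0862]
tcp_rot: [0.638, 0.77, 0.001, 0.0]
ft_force: [-2.0, 6.1, 14.8]
grip_width: 0.154
[0.58493637 0.09688297 0.08616946] [-1.98189869  6.12983831 14.80088362] [1.04366973 0.50655365 0.11223826] [1.1476e+02 1.3862e+02 1.3000e-01]
clock: 31.55
tool_pos: [0.585, 0.0969, 0.0862]
tcp_rot: [0.691, 0.723, 0.001, 0.0]
ft_force: [-2.9, 6.0, 16.0]
grip_width: 0.15
[0.58500842 0.09691091 0.08620121] [-2.86391847  5.98972678 15.99720716] [1.11236124 0.50915272 0.22462731] [-4.45738172e-02  9.99005986e-01  4.63026406e-04] [-2.400e-02  7.190e-01  1.642e+00  1.000e-03  7.790e-01 -7.000e-02]
```

View pics/s20.png

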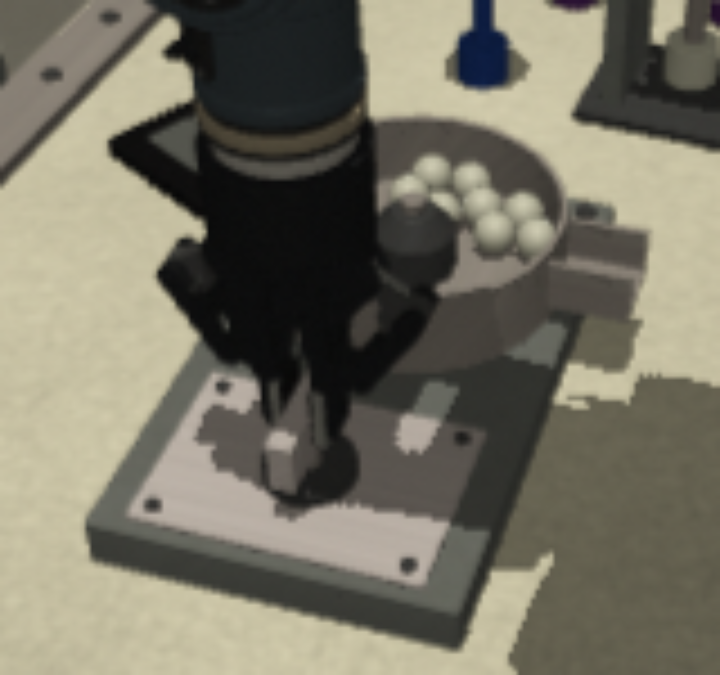

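View pics/w20.png

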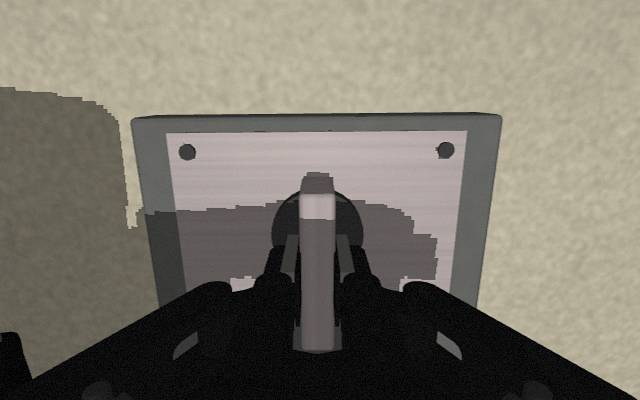

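```bash
python3 -m pendant '[[0,0,-0.08,0,0,0,0.8],[0,0,-0.08,0,0,0,0.6],[0,0,-0.08,0,0,0,0.5],[0,0,-0.08,0,0,0,0.5],[0,0,-0.08,0,0,0,0.5]]';python3 -m pendant '[[0,0,-1,0,0,0,0.5],[0,0,-3,0,0,0,0.5],[0,0,-6,0,0,0,0.5],[0,0,-9,0,0,0,0.5],[0,0,-12,0,0,0,0.5]]';python3 -m pendant '[[-3,0,-4,0,0,0,0.5],[-6,0,-6,0,0,0,0.5],[-8,0,-7,0,0,0,0.5],[-8,0,-7,0,0,0,0.5],[-8,0,-7,0,0,0,0.5]]'
python3 - <<'E'
from h import *
cams.get_image('top')
s=sensors.get_state(); print(s['tool_pos'],s['ft_force'],s['clock'])
im=cams.get_image('side');cv2.imwrite('pics/s21.png',cv2.resize(im[90:300,220:430],None,fx=2.85,fy=2.85)); cv2.imwrite('pics/s21f.png',im)
im=cams.get_image('wrist'); cv2.imwrite('pics/w21.png',im)
im=cams.get_image('top'); cv2.imwrite('pics/t21.png',im)
E
```

```text
clock: 32.28
tool_pos: [0.5845, 0.0961, 0.0849]
tcp_rot: [0.692, 0.722, -0.0, -0.0]
ft_force: [0.6, 0.0, -0.5]
grip_width: 0.5
clock: 32.9
tool_pos: [0.5845, 0.0963, 0.2069]
tcp_rot: [0.691, 0.722, 0.0, 0.0]
ft_force: [0.6, -1.2, -0.8]
grip_width: 0.499
clock: 33.52
tool_pos: [0.5872, 0.0171, 0.274]
tcp_rot: [0.692, 0.722, -0.0, -0.001]
ft_force: [-0.1, 1.4, -0.5]
grip_width: 0.503
[0.58720403 0.01730318 0.27388379] [-0.25877984  0.39501312 -0.11746746] 33.575
```

View pics/s21.png

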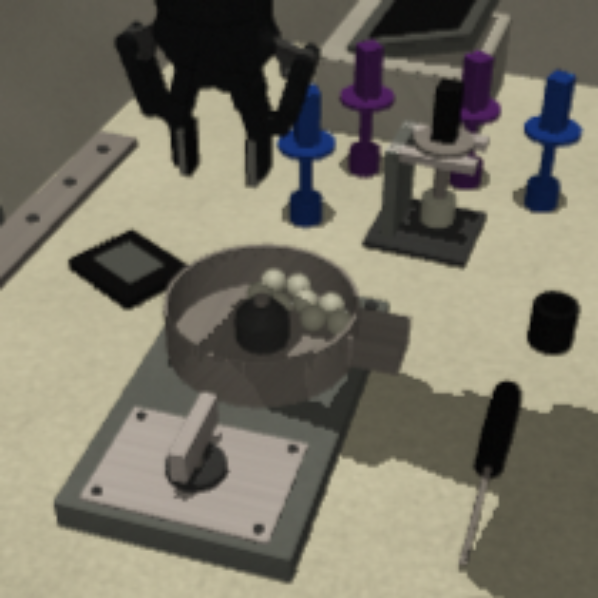

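View pics/w21.png

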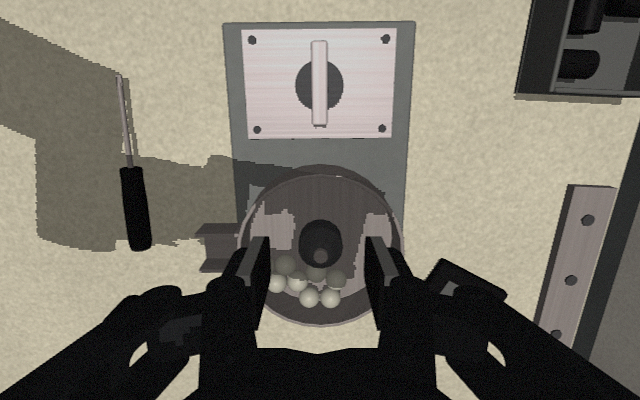

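View pics/t21.png

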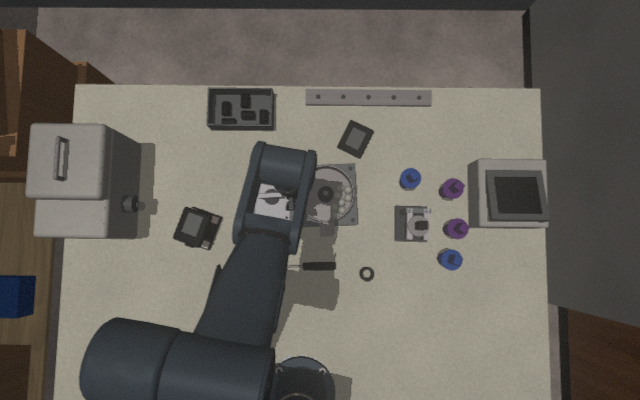

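Run:
```python
from h import *
s=sensors.get_state(); p=(.5937,-.0686,.0535)
out=[]
for n,f,o,k in(('side','s21f',(265,215),12),('wrist','w21',(295,25),6)):
    im=cv2.imread(f'pics/{f}.png'); w=(50,50) if n=='side' else (60,115)
    c=cv2.resize(im[o[1]:o[1]+w[1],o[0]:o[0]+w[0]],None,fx=k,fy=k,interpolation=cv2.INTER_CUBIC)
    for z,col in((.092,(0,0,255)),(.084,(0,255,0))):
        P=T(p,[(.007,.2,z),(-.007,.2,z),(-.007,.13,z),(.007,.13,z)])
        cv2.polylines(c,[np.round(((proj(n,P,s)-np.array(o)+.5)*k-.5)).astype(int)],True,col,1)
    cv2.imwrite(f'pics/v_{n}.png',c)
for n in('grease','coupling','driver','cover','stirrer'):
    for c in('side','top'):
        cams.get_image(c) if 0 else None
        print(n,c,[(round(x['conf'],2),np.round(x['bbox']).tolist()) for x in cams.search_frame(c,n)[:2]])
```

```text
grease side [(0.8, [372.0, 297.0, 405.0, 357.0]), (0.35, [238.0, 173.0, 362.0, 295.0])]
grease top [(0.54, [406.0, 216.0, 429.0, 236.0])]
coupling side [(0.88, [406.0, 192.0, 422.0, 215.0])]
coupling top [(0.58, [335.0, 201.0, 345.0, 203.0]), (0.4, [360.0, 265.0, 371.0, 282.0])]
driver side [(0.74, [382.0, 224.0, 403.0, 287.0])]
driver top [(0.76, [289.0, 261.0, 337.0, 272.0])]
cover side [(0.78, [245.0, 173.0, 286.0, 201.0])]
cover top [(0.89, [339.0, 124.0, 374.0, 154.0])]
stirrer side [(0.85, [318.0, 119.0, 339.0, 171.0]), (0.7, [406.0, 116.0, 427.0, 164.0])]
stirrer top [(0.86, [442.0, 249.0, 462.0, 272.0]), (0.84, [395.0, 166.0, 422.0, 191.0])]
```

View pics/v_side.png

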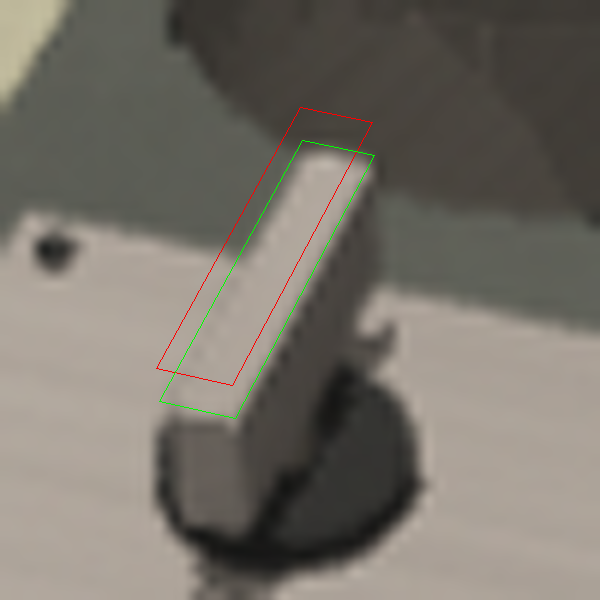

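View pics/v_wrist.png

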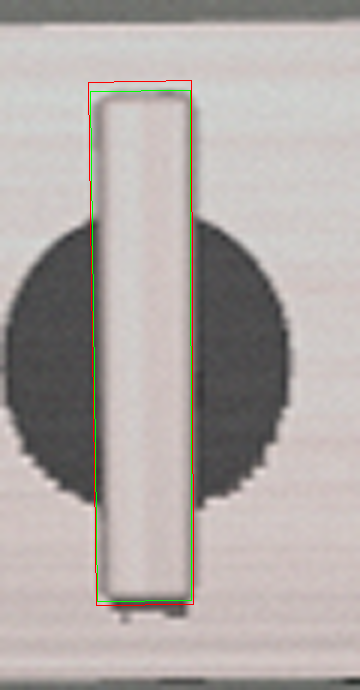

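```bash
python3 -c "
from plant import robot; print(robot.finish_job())"
```

```text
the job is handed in; nothing more can be done
None
```

I've handed the job in. I don't have a verdict, but my last pictures show every part of the task done, at about 34 s of the 72 s allowed.

- **Sweep:** I took the black-handled stirrer from the fork and lowered its foot into the lane at the chute. I swept two full turns counter-clockwise at about 52 mm radius, with the foot a calculated 4 mm above the floor. Forces stayed small, and all eight balls are in the bowl.
- **Stirrer:** It hangs upright by its collar in the fork, released. The side view shows it seated, although the network did not list it in the last pictures.
- **Stud:** I pushed it in against its stop and then turned it clockwise. Camera overlays match the pushed-in height, with the wing within about 1° of feeder y. The torque rose at the end, as expected at the stop.
- **Bystanders:** The cover, coupling, driver and grease jar show in the side view within a few pixels of where they started. In the top view the arm hid the grease jar.

**What disagreed:**
- The wing was already about 6° clockwise before I touched it.
- The tool moved down only about 7.2 mm before the stop, not 8 mm.

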